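# Sterilise the table shakers

## Robot

A 6-joint arm with a two-finger parallel gripper is mounted at the origin on a cart in front of the work surface, level with it; the furniture and walls round the work are solid. World frame = base frame: x ahead of the robot, y to its left, z up, the work surface at z = 0. Lengths are in m, angles in rad, forces in N, time in s.
With the tool pointing down it reaches from about 0.3 to 0.775 m from the base axis. Payload 14.6 kg.
Tool frame: the origin (TCP) lies midway between the tips of the shut fingers; the grasp point (between the pads) lies 19 mm behind it (arm.grip_depth is the distance from the TCP to the grasp point, in m); y points along the fingers, z is the direction in which the jaws open and shut, and the axes are right-handed (so a half turn about y gives the same grasp; the last joint's range is limited). The gripper opens to 85 mm and grips with 20 to 120 N. Pads are 22 mm wide; open, the fingers measure 114 mm over their backs; the gripper's body (76 mm by 85 mm) begins 54 mm behind the grasp point. The pads swing forward as they close: fully open they stand 13 mm farther back than shut.
Start: joints at [-1.229, 0.3, 1.521, -0, 1.321, -0.067], TCP at [0.219, -0.505, 0.231] pointing down, gripper open.
Joint ranges: [-3.03, 3.03], [-0.79, 2.21], [0.23, 2.52], [-1.04, 4.18], [0, 3.07], [-2.55, 2.55]. Speed limits (rad/s): [2.22, 2.22, 2.57, 3.14, 3.14, 3.14].

## Interface

Orientations are given as [roll, pitch, yaw] about the fixed x, y, z axes, in that order (R = Rz(yaw) Ry(pitch) Rx(roll)).
In Python, from plant import arm, cams, ticket gives the robot as it stands. The module is installed in compiled form; this text tells all that it offers.
- The arm moves only by the tool apply_moves, never from a script. Its argument "moves" is a list that holds one entry, the list of rows, each a list of 7 numbers: the shift along the tool's x, y, z in mm, then the turn, a rotation vector about the tool's x, y, z in degrees, then the finger opening in mm, from 0 to 85.4. In form: [[[x, y, z, ax, ay, az, jaw], ...]]. A call has exactly 5 rows; each row is the pose to reach, as a shift and turn from the pose commanded when the call began, along the tool's axes at that moment; what a row does not reach only later rows make up. A row lasts 1/12 s, in which the tool goes at most 41.7 mm and 7.16 degrees, less where a joint would pass 70% of its speed; a pose out of reach is approached as far as the arm can. A call with a gripper value outside its range is refused whole. The fingers move at their own pace and stop on an object; "force" is the grip in N (left out, the last holds). Time passes only in rows, so rows that repeat a pose let the fingers close, or fill a call up. It gives the time, the measured TCP pose, the force and the opening at its end, in the units of the state.
- arm.read_state(): the state, without advancing time (a new reading comes with each control period).
- cams.grab_frame(name): name is "scene" or "side" or "wrist"; returns a dict with "frame" (420x560x3 uint8, red, green, blue), "z_map" (420x560 float32, m along the optical axis (not along the pixel's ray), 0 where there is no reading), "camera_matrix" (3x3 intrinsics, pixels), "k1" (the pictures are not rectified: a ray, as slopes to the right and down, at radius r is drawn at 1 + k1 r^2 times it, then the intrinsics apply), "world_from_camera" (4x4, takes a point from camera to world coordinates). Camera axes: x right, y up, looking along -z (the intrinsics and any distortion apply to the point x, -y, -z); pixel columns grow to the right and rows downward; lengths in m; the calibration is good to about 2 mm. A picture is of the moment at which its call begins.
- ticket.job_done(): hands the job in, once; it reports no verdict.
The state is a dict: "clock": time; "joint_positions": joint angles; "joint_vel": joint speeds; "joint_torque": joint torques, N m; "ee_pos": TCP position; "tcp_rot": TCP orientation; "force": force on the tool from outside, world axes, zero at the start; "wrist_torque": the same for the moment, N m; "finger_gap": finger opening in m.
Only numpy, scipy, OpenCV 4.12 (cv2) and the standard library are available. Lean on these libraries where they do the work, as an engineer would, in place of code of your own. Each camera call takes 0.05 s, during which the arm holds its last target. There are 200 camera calls.

## Task

Stand every salt and pepper shaker on the counter upright in the tray of the UV steriliser, then swing its lid over and press the front edge down until the catch clicks. Only then pull the switch knob up to its stop, leave it on for at least five seconds with the lid shut, and push it fully home again; leave the lid caught shut and the other things on the counter where they are.

Things in the scene. Friction and masses are not known exactly. Their poses are not given: they have to be found in the camera images.
- uv_box: grey base tray of the UV steriliser, fixed. Origin: on the counter under the tray's centre; x points to its hinge side (away from the robot), y to its left. Outside 144 (x) x 182 (y) x 40 mm high; inside 132 x 170 mm, walls 6 mm, inner floor 8 mm above the counter. A switch housing 90 (x) x 80 (y) x 40 mm high joins its right end (y = -91 to -171 mm)
- lid_hinge (a point): middle of the lid's hinge line, which runs along the tray's y, 78 mm behind the tray's centre (+x) and 40 mm above the counter. The hinge is stiff and keeps the lid where it is left; moving the lid takes 2 to 3 N at its tab
- uv_lid (a joint): opening angle of the white domed lid (rad): 0 shut and caught, grows as it opens, at most 2.0; starts at 1.75 to 1.95, leaning back. Lowered, it comes to rest on its spring catch about 0.06 rad short of shut; some 6 to 12 N straight down on the tab or on the dome's front edge then snaps it to 0, where it stays
- lid_tab (a point): middle of the outer face (upper when shut) of the lid's front tab, which is 8 mm thick, 60 mm wide along y and spans 154 to 192 mm from the hinge. At opening angle a this point lies 172 cos(a) - 10 sin(a) mm in front of the hinge (to the tray's -x) and 172 sin(a) + 10 cos(a) mm above it; the outer face looks up when shut, away from the robot when upright
- lid_front (a point): middle of the upper front edge of the lid's dome: 154 mm from the hinge, 66 mm above hinge height when shut. The dome is 182 mm wide, with 5 mm walls, open below, and clears standing shakers when shut; the tab sticks out 38 mm from the foot of its front wall
- uv_knob (a joint): travel of the push-pull switch knob (m): 0 pushed home (off), about 0.014 pulled straight up to its detent (on), stop at 0.015. It snaps over at about 0.007 and stays at either end; needs about 6 N either way
- knob_top (a point): centre of the top of the switch knob: a black upright cylinder 34 mm in diameter and 24 mm high on a thin stem, on the switch housing, 136 mm to the right (-y) of the tray's centre. Pushed home, its top is 72 mm and its underside 48 mm above the counter, 8 mm clear of the housing's top
- salt_1: salt shaker, round: glass body 44 mm in diameter up to 66 mm height, steel cap 34 mm in diameter above it, 90 mm high in all, on a weighted steel foot 52 mm in diameter and 7 mm high; about 0.3 kg. Origin: 1 mm above the centre of its underside, z up along it. May be absent. 
- salt_2: salt shaker, round: glass body 44 mm in diameter up to 66 mm height, steel cap 34 mm in diameter above it, 90 mm high in all, on a weighted steel foot 52 mm in diameter and 7 mm high; about 0.3 kg. Origin: 1 mm above the centre of its underside, z up along it. May be absent. Same as salt_1
- pepper_1: pepper shaker, round: glass body 44 mm in diameter up to 66 mm height, steel cap 34 mm in diameter above it, 90 mm high in all, on a weighted steel foot 52 mm in diameter and 7 mm high; about 0.3 kg. Origin: 1 mm above the centre of its underside, z up along it. May be absent. 
- pepper_2: pepper shaker, round: glass body 44 mm in diameter up to 66 mm height, steel cap 34 mm in diameter above it, 90 mm high in all, on a weighted steel foot 52 mm in diameter and 7 mm high; about 0.3 kg. Origin: 1 mm above the centre of its underside, z up along it. May be absent. Same as pepper_1
- toothpick_pot: steel pot of toothpicks, 43 mm in diameter, 70 mm high, origin under its centre; not part of the job, leave it alone
- cocoa_jar: spice jar, 40 mm in diameter, 105 mm high, origin under its centre; not part of the job, leave it alone
Not all that is in view belongs to the job. What is shaped like the pepper_2 but blue or red is not meant. Leave any pink look-alike of the pepper_1 alone.

How it is judged:
On the way, in this order (a step that is already met when the one before it is completed fails the run):
1. every shaker stands in the tray (x of salt_1 in the frame of uv_box between -0.06 and 0.06 m and y of salt_1 in the frame of uv_box between -0.08 and 0.08 m and z of each of salt_1, pepper_1, salt_2, pepper_2 in the frame of uv_box below 0.025 m and angle between each of salt_1, pepper_1, salt_2, pepper_2's own z axis and vertical below 0.25 rad and x of pepper_1 in the frame of uv_box between -0.06 and 0.06 m and y of pepper_1 in the frame of uv_box between -0.08 and 0.08 m and x of salt_2 in the frame of uv_box between -0.06 and 0.06 m and y of salt_2 in the frame of uv_box between -0.08 and 0.08 m and x of pepper_2 in the frame of uv_box between -0.06 and 0.06 m and y of pepper_2 in the frame of uv_box between -0.08 and 0.08 m), for 0.2 s.
2. the lid is pressed shut and caught (all of step 1 and value of joint uv_lid below 0.02 rad), for 0.3 s.
3. the switch is pulled out to its detent and stays on for five seconds with the lid shut (value of joint uv_lid below 0.02 rad and value of joint uv_knob above 0.011 m), for 4.8 s.
4. the switch is pushed home again (value of joint uv_lid below 0.02 rad and value of joint uv_knob below 0.003 m), for 0.2 s.
At the end, for the whole second after the job is handed in: every shaker stands upright (within 0.25 rad) on the tray's floor under the lid, the lid is caught shut (below 0.02 rad), the knob is pushed home (below 3 mm), all at rest (all of step 1 and all of step 4 and linear speed of each of salt_1, pepper_1, salt_2, pepper_2 below 0.03 m/s); the robot touches nothing.
It fails at once if the lamp is switched on while the lid is not shut (value of joint uv_knob above 0.008 m and value of joint uv_lid above 0.04 rad).
It fails at once if the toothpick pot or the spice jar is moved more than 5 cm or tipped over (distance of any of toothpick_pot, cocoa_jar from where it was at the start of the episode above 0.05 m or angle between any of toothpick_pot, cocoa_jar's own z axis and vertical above 0.6 rad).
Of salt_1, pepper_1, salt_2, pepper_2 only 3 to 4 are there at a start; the rules pass over those that are not, and their reading is None.
At some moment in a run one of salt_1, pepper_1, salt_2, pepper_2 may be knocked a few centimetres aside while the robot is not near it.
It also fails if it takes over 210 s, if anything falls off the work surface, if the arm or the gripper's body presses on something with over 40 N, if the wrist force passes 120 N, or if a joint passes its speed limit or range.

## Working session

There is one attempt and no reset: what is moved stays moved. The work goes in short steps, Python scripts to look and compute and a tool call to move; the robot and the scene stay as the last step left them, time stands still between calls to the robot, and variables do not carry over. Pictures are saved under pics/ and viewed, about 12 in all and at most 16, crops included, and the job is handed in when it is done.

Besides the shell and the picture viewer there is one more tool, called after "Emit:" as a command line: name --argument value ..., lists and objects as JSON in quotes. apply_moves: Moves the arm, as the interface text tells. Its arguments: {"type":"object","properties":{"moves":{"type":"array","items":{"type":"array","items":{"type":"array","items":{"type":"number"}}}},"force":{"type":"number"}},"required":["moves"]}

```bash
mkdir -p pics
cat > h.py <<'E'
import numpy as np, cv2
from plant import arm, cams, ticket
def grab(n): return cams.grab_frame(n)
def pts(f):
    """world points per pixel from depth (HxWx3)"""
    K=f["camera_matrix"];h,w=f["z_map"].shape
    u,v=np.meshgrid(np.arange(w),np.arange(h))
    xd=(u-K[0,2])/K[0,0];yd=(v-K[1,2])/K[1,1]
    x,y=xd.copy(),yd.copy()
    for _ in range(8):
        s=1+f["k1"]*(x*x+y*y);x,y=xd/s,yd/s
    z=f["z_map"];T=f["world_from_camera"]
    P=np.stack([x*z,-y*z,-z],-1)
    return P@T[:3,:3].T+T[:3,3]
def save(n,im): cv2.imwrite("pics/"+n+".png",cv2.cvtColor(im,cv2.COLOR_RGB2BGR))
E
python3 - <<'E'
from h import *
for n in("scene","side"):
    f=grab(n);save(n+"0",f["frame"]);P=pts(f);np.savez("/tmp/"+n,P=P,im=f["frame"],z=f["z_map"])
    print(n,f["k1"],f["world_from_camera"].round(2).tolist(),(f["z_map"]>0).mean())
s=arm.read_state();print(s)
E
```

```text
scene -0.05065350482568595 [[0.52, 0.39, -0.76, -0.71], [-0.85, 0.25, -0.45, -0.67], [0.02, 0.89, 0.46, 0.82], [0.0, 0.0, 0.0, 1.0]] 0.9850552721088436
side -0.05540326171978896 [[-0.94, 0.2, -0.28, 0.13], [-0.34, -0.58, 0.74, 1.06], [-0.01, 0.79, 0.61, 0.93], [0.0, 0.0, 0.0, 1.0]] 0.8833460884353741
{'clock': 0.1, 'joint_positions': array([-1.22856863e+00,  3.00459415e-01,  1.52153975e+00,  2.38255149e-05,
        1.32071887e+00, -6.65761272e-02]), 'joint_vel': array([-0.00098184, -0.00124784, -0.0007115 ,  0.00070345,  0.00034948,
       -0.00016964]), 'joint_torque': array([ 2.17342815e-03, -5.44376779e+01, -3.62367368e+01, -6.98474196e-06,
        3.02147091e-03, -6.72578366e-07]), 'ee_pos': array([ 0.21857172, -0.50446309,  0.23074521]), 'tcp_rot': array([-1.57191769e+00,  9.78951395e-05, -2.73279479e+00]), 'force': array([ 0.7528356 , -0.22555021,  0.60744326]), 'wrist_torque': array([ 0.0172957 , -0.01777762, -0.03185543]), 'finger_gap': 0.08533124078886352}
```

View pics/scene0.png

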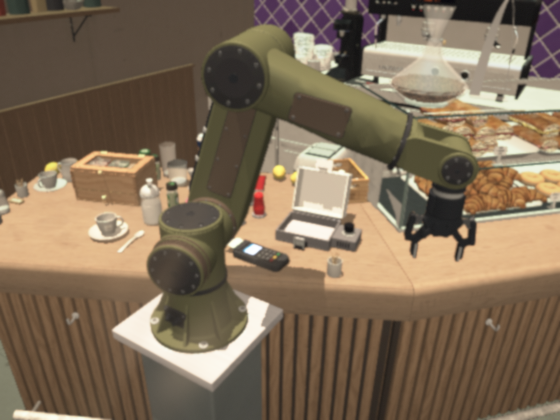

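View pics/side0.png

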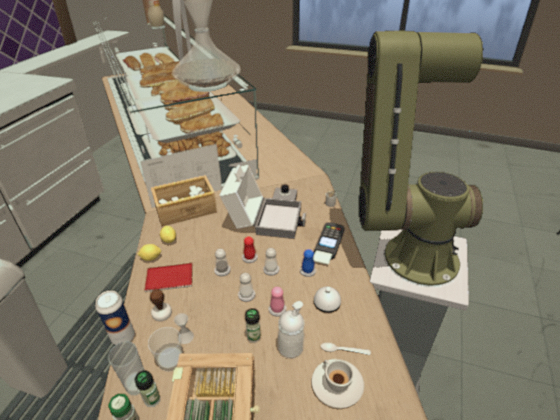

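Run:
```python
from h import *
d=np.load("/tmp/side.npz");im=d["im"];P=d["P"]
c=im[160:345,130:350];save("crop1",cv2.resize(c,(792,666),interpolation=cv2.INTER_CUBIC)[:600])
for n,u,v in[("s1",222,255),("s2",271,255),("s3",246,280),("red",249,243),("blue",308,257),("pink",277,293),("brown",158,297),("pot",331,199),("green",253,318),("sugar",327,297),("knob",285,187),("tray",278,218),("lid",240,190),("phone",329,240),("napkin",168,276)]:
    w=P[v-3:v+4,u-3:u+4].reshape(-1,3);print(n,np.median(w,0).round(3))
```

```text
s1 [0.602 0.28  0.081]
s2 [0.456 0.228 0.08 ]
s3 [0.489 0.352 0.082]
red [0.544 0.198 0.081]
blue [0.346 0.196 0.077]
pink [0.386 0.372 0.086]
brown [0.693 0.497 0.088]
pot [ 0.362 -0.185  0.035]
green [0.41  0.485 0.104]
sugar [0.256 0.307 0.046]
knob [ 0.543 -0.159  0.071]
tray [ 0.529 -0.037  0.009]
lid [ 0.689 -0.057  0.09 ]
phone [0.314 0.04  0.027]
napkin [0.764 0.36  0.009]
```

View pics/crop1.png

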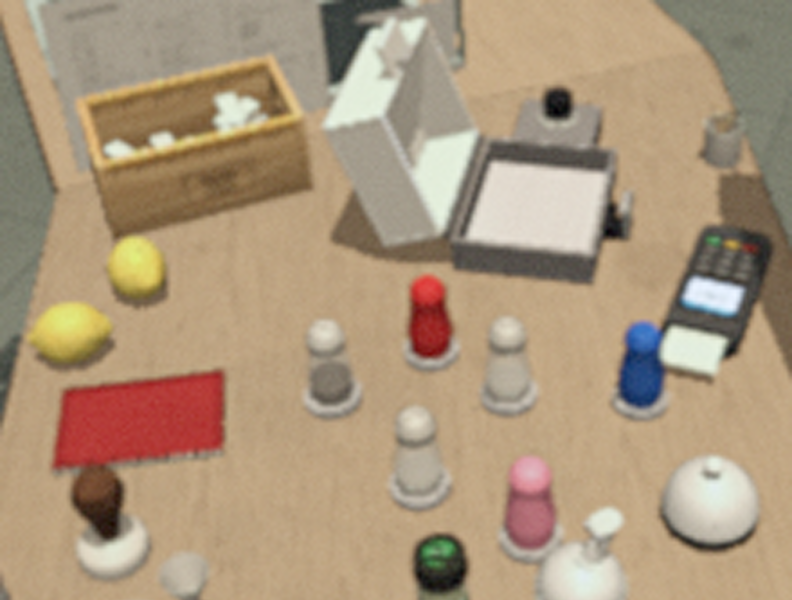

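Run:
```python
from h import *
for n in("side","scene"):
    d=np.load(f"/tmp/{n}.npz");P=d["P"];Q=P.reshape(-1,3);print(n)
    if n=="side":
      for nm,x,y in[("pep",.602,.28),("s2",.456,.228),("s3",.489,.352),("red",.544,.198),("pink",.386,.372),("blue",.346,.196)]:
        m=np.hypot(Q[:,0]-x,Q[:,1]-y)<.045
        A=Q[m&(Q[:,2]>.02)];t=A[A[:,2]>A[:,2].max()-.006]
        r=Q[m&(Q[:,2]>.002)&(Q[:,2]<.012)]
        print(nm,"ztop",A[:,2].max().round(3),"top",t.mean(0).round(4),np.ptp(t,0).round(3),len(t))
    m=(abs(Q[:,0]-.54)<.16)&(abs(Q[:,1]+.05)<.19)
    R=Q[m&(abs(Q[:,2]-.04)<.005)]
    if len(R)>30:
      r=cv2.minAreaRect((R[:,:2]*1000).astype(np.float32));print("rim+housing",r,len(R))
    F=Q[m&(abs(Q[:,2]-.008)<.003)&(Q[:,1]<.045)&(Q[:,1]>-.13)&(abs(Q[:,0]-.53)<.075)]
    K=Q[(np.hypot(Q[:,0]-.545,Q[:,1]+.165)<.04)&(Q[:,2]>.066)];print("knob",K.mean(0).round(4),np.ptp(K,0).round(3),len(K))
    L=Q[m&(Q[:,2]>.12)];print("lid hi",len(L),L.mean(0).round(3),L.min(0).round(3),L.max(0).round(3))
    # tray raster
    im=d["im"]
    b=np.zeros((380,420),np.uint8)+0
    hh=Q[(Q[:,0]>.4)&(Q[:,0]<.82)&(Q[:,1]>-.26)&(Q[:,1]<.12)&(Q[:,2]>.0)&(Q[:,2]<.3)]
    M=np.zeros((380,420,3),np.uint8)
    M[((.12-hh[:,1])*1000).astype(int).clip(0,379),((hh[:,0]-.4)*1000).astype(int).clip(0,419)]=np.stack([np.clip(hh[:,2]*5000,0,255)]*3,-1)
    M=cv2.dilate(M,np.ones((3,3)));save("top_"+n,M)
a=cv2.imread("pics/top_side.png");b=cv2.imread("pics/top_scene.png");cv2.imwrite("pics/top.png",cv2.applyColorMap(cv2.resize(np.hstack([a,b]),(800,362)),cv2.COLORMAP_JET))
```

```text
side
pep ztop 0.093 top [0.6101 0.2741 0.0895] [0.023 0.028 0.006] 36
s2 ztop 0.094 top [0.465  0.2186 0.09  ] [0.024 0.024 0.006] 27
s3 ztop 0.093 top [0.4952 0.3425 0.0894] [0.021 0.022 0.006] 40
red ztop 0.093 top [0.5491 0.1881 0.09  ] [0.023 0.023 0.006] 29
pink ztop 0.094 top [0.3903 0.3642 0.09  ] [0.022 0.021 0.006] 36
blue ztop 0.094 top [0.3505 0.1843 0.09  ] [0.022 0.026 0.005] 31
rim+housing ((519.095947265625, -68.70162963867188), (311.1468811035156, 270.2944030761719), 7.45546293258667) 733
knob [ 0.547  -0.1612  0.072 ] [0.03  0.038 0.009] 41
lid hi 694 [0.663 0.024 0.166] [ 0.615 -0.102  0.12 ] [0.7   0.093 0.222]
scene
rim+housing ((525.4620361328125, -69.97184753417969), (310.4220275878906, 273.3604431152344), 4.33786153793335) 980
knob [ 0.5405 -0.1692  0.0715] [0.04  0.035 0.011] 61
lid hi 771 [0.671 0.007 0.161] [ 0.612 -0.104  0.12 ] [0.7   0.083 0.223]
```

View pics/top.png

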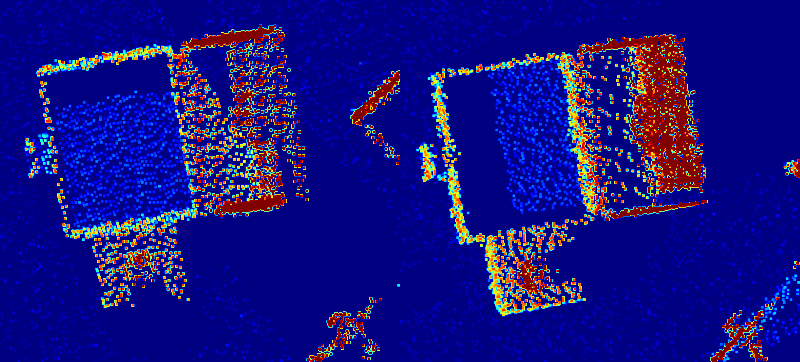

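Side image: pepper (222,262, dark contents) and two salts (271,262), (246,287) have steel caps, so they fit. Red (249,250), blue (308,263) and pink (277,300) are excluded, and the brown thing at (158,303) is a tamper. The crop confirms this. The jar is at (253,318) and the pot at (331,199). The height map puts the tray centre near (.5225,-.0315) with yaw about 9°. The knob is near (.544,-.165).

```bash
cat >> h.py <<'E'
from scipy.spatial.transform import Rotation as Ro
def plan(target,zang=None,step=38,pose=None):
    """print calls (rows: per-call final shift mm in tool axes, turn about tool y) to reach target TCP, tool down with jaw dir at zang deg"""
    s=arm.read_state();p=s["ee_pos"];R=Ro.from_euler("xyz",s["tcp_rot"])
    if pose is not None:p,za=np.array(pose[0]),pose[1]
    else:
        z=R.as_matrix()[:,2];za=np.degrees(np.arctan2(z[1],z[0]))
    if zang is None:zang=za
    d=np.array(target)-p;da=(zang-za+180)%360-180
    n=int(np.ceil(max(np.linalg.norm(d)*1000/step,abs(da)/7)));c=int(np.ceil(n/5))
    print("from",p.round(4),round(za,1),"rows",n)
    for k in range(c):
        a=np.radians(za+da*k/c);ax=np.array([[np.sin(a),-np.cos(a),0],[0,0,-1],[np.cos(a),np.sin(a),0]])
        v=ax@(d/c)*1000;print("call",k,"per-row",(v/5).round(1),"ay",round(-da/c/5,2),"total",v.round(1))
E
python3 -c "
from h import *
plan([.50,.17,.27],9)"
```

```text
from [ 0.2186 -0.5045  0.2307] -66.6 rows 20
call 0 per-row [-26.3  -2.  -25.4] ay -3.78 total [-131.6   -9.8 -126.8]
call 1 per-row [-33.1  -2.  -15.5] ay -3.78 total [-165.5   -9.8  -77.3]
call 2 per-row [-36.3  -2.   -3.9] ay -3.78 total [-181.7   -9.8  -19.5]
call 3 per-row [-35.6  -2.    8.1] ay -3.78 total [-178.2   -9.8   40.3]
```

Emit:
apply_moves --moves '[[[-26,-2,-25,0,-3.8,0,70],[-53,-4,-51,0,-7.6,0,70],[-79,-6,-76,0,-11.3,0,70],[-105,-8,-101,0,-15.1,0,70],[-132,-10,-127,0,-18.9,0,70]]]' --force 40

```text
clock: 0.52
ee_pos: [0.2894, -0.334, 0.2411]
tcp_rot: [-1.571, 0.0, -2.4]
force: [1.3, -0.9, 0.3]
finger_gap: 0.07
```

Emit:
apply_moves --moves '[[[-33,-2,-15,0,-3.8,0,70],[-66,-4,-31,0,-7.6,0,70],[-99,-6,-46,0,-11.3,0,70],[-132,-8,-62,0,-15.1,0,70],[-165,-10,-77,0,-18.9,0,70]]]'

```text
clock: 0.93
ee_pos: [0.3595, -0.1658, 0.2514]
tcp_rot: [-1.571, 0.0, -2.07]
force: [0.5, -0.3, 0.3]
finger_gap: 0.0699
```

Emit:
apply_moves --moves '[[[-36,-2,-4,0,-3.8,0,70],[-73,-4,-8,0,-7.6,0,70],[-109,-6,-12,0,-11.3,0,70],[-145,-8,-16,0,-15.1,0,70],[-182,-10,-20,0,-18.9,0,70]]]'

```text
clock: 1.35
ee_pos: [0.4297, 0.0034, 0.2614]
tcp_rot: [-1.571, -0.0, -1.74]
force: [0.9, -0.4, -0.1]
finger_gap: 0.0703
```

Emit:
apply_moves --moves '[[[-36,-2,8,0,-3.8,0,70],[-71,-4,16,0,-7.6,0,70],[-107,-6,24,0,-11.3,0,70],[-142,-8,32,0,-15.1,0,70],[-178,-10,40,0,-18.9,0,70]]]'

```text
clock: 1.77
ee_pos: [0.4997, 0.1719, 0.2711]
tcp_rot: [-1.571, -0.0, -1.41]
force: [0.4, -0.8, 0.7]
finger_gap: 0.0698
```

Run:
```python
from h import *
s=arm.read_state();print(s["clock"],s["ee_pos"],s["tcp_rot"],s["joint_positions"].round(2))
f=grab("wrist");save("w1",f["frame"]);P=pts(f);np.savez("/tmp/w1",P=P,im=f["frame"]);print(f["world_from_camera"].round(3).tolist())
f=grab("side");save("s1",f["frame"])
f=grab("scene");save("c1",f["frame"]);np.savez("/tmp/c1",P=pts(f),im=f["frame"])
a=cv2.imread("pics/w1.png");b=cv2.imread("pics/c1.png")
cv2.imwrite("pics/wc1.png",np.hstack([cv2.resize(a,(400,300)),cv2.resize(b[100:310,140:420],(400,300))]))
```

```text
1.7667 [0.49965538 0.17186248 0.27110261] [-1.57121802e+00 -1.31297976e-04 -1.40985756e+00] [ 0.26  0.22  1.52 -0.    1.39  0.1 ]
[[0.987, -0.156, -0.043, 0.488], [0.161, 0.95, 0.268, 0.239], [-0.001, -0.271, 0.962, 0.414], [0.0, 0.0, 0.0, 1.0]]
```

View pics/wc1.png

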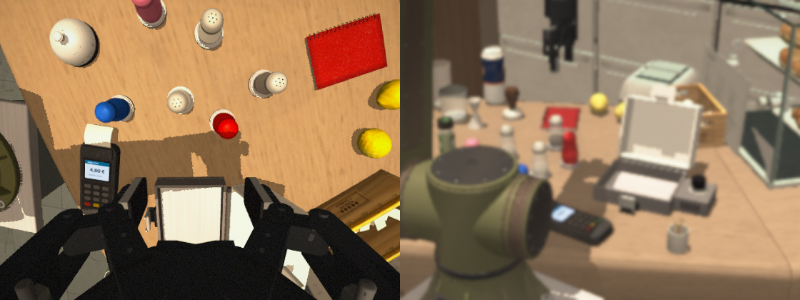

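Wrist picture: salts at (209,25) and (180,100), pepper at (268,83); red, blue and pink stay put. No fourth shaker is visible. Next I'll refine the positions from this view.

Run:
```python
from h import *
Q=np.load("/tmp/w1.npz")["P"].reshape(-1,3)
for nm,x,y in[("pep",.607,.277),("s2",.462,.222),("s3",.492,.346)]:
    m=np.hypot(Q[:,0]-x,Q[:,1]-y)<.04
    A=Q[m]
    t=A[A[:,2]>.086];f=A[(A[:,2]>.003)&(A[:,2]<.011)]
    b=A[(A[:,2]>.068)&(A[:,2]<.088)]
    print(nm,A[:,2].max().round(3),t.mean(0).round(4),np.ptp(t,0).round(3),len(t),"mid",((b.min(0)+b.max(0))/2).round(4),"allrect",cv2.minEnclosingCircle((A[A[:,2]>.004][:,:2]*1000).astype(np.float32)))
F=Q[(Q[:,0]>.42)&(Q[:,0]<.64)&(Q[:,1]>-.16)&(Q[:,1]<.1)&(abs(Q[:,2]-.04)<.004)]
print(len(F),F.min(0),F.max(0))
# rim fit: scene+side+wrist points at z~.04, refine centre/yaw by distance to rim rectangle
from scipy.optimize import least_squares
S=[F]
for n in("side","scene"):
    q=np.load(f"/tmp/{n}.npz")["P"].reshape(-1,3);S.append(q[(abs(q[:,0]-.525)<.13)&(abs(q[:,1]+.03)<.14)&(abs(q[:,2]-.040)<.003)])
def res(p,G):
    c,s=np.cos(p[2]),np.sin(p[2]);d=G[:,:2]-p[:2];u=d@[c,s];v=d@[-s,c]
    return np.maximum(abs(u)-.069,abs(v)-.088)
for nm,G in zip(("wrist","side","scene","all"),S+[np.vstack(S)]):
    if len(G)<40:continue
    # keep only near-rim points iteratively
    p=np.array([.5225,-.0315,np.radians(9)])
    for tol in(.012,.008,.005):
        k=abs(res(p,G))<tol;p=least_squares(lambda q:res(q,G[k]),p,loss="soft_l1",f_scale=.002).x
    print(nm,p[:2].round(4),np.degrees(p[2]).round(2),k.sum(),abs(res(p,G[k])).mean().round(4))
plan([.46,.22,.15],9)
```

```text
pep 0.093 [0.6102 0.2712 0.0893] [0.028 0.027 0.007] 496 mid [0.6109 0.2713 0.0781] allrect ((610.6153564453125, 270.97393798828125), 26.12156105041504)
s2 0.414 [0.4774 0.2028 0.3548] [0.04  0.057 0.328] 5784 mid [0.4618 0.2153 0.0786] allrect ((468.0297546386719, 213.54808044433594), 32.24335861206055)
s3 0.093 [0.495  0.3398 0.0892] [0.027 0.028 0.007] 589 mid [0.4952 0.3403 0.078 ] allrect ((494.9566650390625, 340.27850341796875), 26.363557815551758)
2204 [ 0.42217163 -0.08393108  0.03601675] [0.63994451 0.07615392 0.04399637]
wrist [ 0.5221 -0.0307] 10.12 1220 0.0018
side [ 0.5247 -0.0297] 9.69 188 0.0021
scene [ 0.52   -0.0352] 9.13 240 0.0021
all [ 0.5222 -0.031 ] 10.09 1598 0.0019
from [0.4995 0.1717 0.2704] 9.2 rows 4
call 0 per-row [-10.8  24.1  -6.3] ay 0.04 total [-54.  120.4 -31.3]
```

Run:
```python
from h import *
plan([.465,.2155,.125],10)
plan([.465,.2155,.027],10,20,([.465,.2155,.125],10))
plan([.465,.2155,.15],10,30,([.465,.2155,.027],10))
plan([.550,-.0748,.15],10,30,([.465,.2155,.15],10))
```

```text
from [0.4995 0.1717 0.2704] 9.2 rows 5
call 0 per-row [-9.7 29.1 -5.4] ay -0.16 total [-48.7 145.4 -27.1]
from [0.465  0.2155 0.125 ] 10 rows 5
call 0 per-row [ 0.  19.6  0. ] ay 0.0 total [ 0. 98.  0.]
from [0.465  0.2155 0.027 ] 10 rows 5
call 0 per-row [  0.  -24.6   0. ] ay 0.0 total [   0. -123.    0.]
from [0.465  0.2155 0.15  ] 10 rows 11
call 0 per-row [20.   0.   2.2] ay 0.0 total [100.2   0.   11.1]
call 1 per-row [20.   0.   2.2] ay 0.0 total [100.2   0.   11.1]
call 2 per-row [20.   0.   2.2] ay 0.0 total [100.2   0.   11.1]
```

Emit:
apply_moves --moves '[[[-10,29,-5,0,-0.2,0,70],[-20,58,-11,0,-0.4,0,70],[-29,87,-16,0,-0.5,0,70],[-39,116,-22,0,-0.6,0,70],[-49,145,-27,0,-0.8,0,70]]]'

```text
clock: 2.33
ee_pos: [0.4643, 0.2134, 0.1251]
tcp_rot: [-1.571, -0.0, -1.401]
force: [0.2, 0.7, -0.2]
finger_gap: 0.0699
```

Emit:
apply_moves --moves '[[[0,25,0,0,0,0,70],[0,50,0,0,0,0,70],[0,75,0,0,0,0,70],[0,92,0,0,0,0,70],[0,98,0,0,0,0,70]]]'

```text
clock: 2.75
ee_pos: [0.4637, 0.2127, 0.0259]
tcp_rot: [-1.575, -0.001, -1.401]
force: [-0.6, -0.6, -0.5]
finger_gap: 0.0701
```

Emit:
apply_moves --moves '[[[0,0,0,0,0,0,35],[0,0,0,0,0,0,35],[0,0,0,0,0,0,35],[0,0,0,0,0,0,35],[0,0,0,0,0,0,35]]]' --force 40

```text
clock: 3.17
ee_pos: [0.4658, 0.2141, 0.0298]
tcp_rot: [-1.569, 0.0, -1.4]
force: [-1.7, -3.5, 7.8]
finger_gap: 0.0395
```

Emit:
apply_moves --moves '[[[0,0,0,0,0,0,35],[0,-5,0,0,0,0,35],[0,-12,0,0,0,0,35],[0,-20,0,0,0,0,35],[0,-30,0,0,0,0,35]]]' --force 50

```text
clock: 3.58
ee_pos: [0.465, 0.2142, 0.0592]
tcp_rot: [-1.571, 0.0, -1.399]
force: [-0.3, -0.5, -2.8]
finger_gap: 0.0386
```

Run:
```python
from h import *
print(arm.read_state())
f=grab("wrist");save("w2",f["frame"]);g=grab("side");save("s2",g["frame"])
a=cv2.imread("pics/w2.png");b=cv2.imread("pics/s2.png")
cv2.imwrite("pics/ws2.png",np.hstack([cv2.resize(a,(400,300)),cv2.resize(b[150:330,190:430],(400,300))]))
```

```text
{'clock': 3.5833, 'joint_positions': array([3.60016328e-01, 4.33376951e-01, 1.78395266e+00, 4.68665110e-05,
       9.24379849e-01, 1.88552938e-01]), 'joint_vel': array([-1.13924753e-05, -2.10670359e-01, -5.85292518e-02,  5.75331540e-04,
        2.60910038e-01, -1.77505764e-03]), 'joint_torque': array([-2.29855184e-02, -5.36473310e+01, -2.88785881e+01,  6.17013546e-03,
       -6.50808290e-01,  2.61782395e-05]), 'ee_pos': array([0.46501968, 0.2141603 , 0.05915418]), 'tcp_rot': array([-1.57091808e+00,  1.48498727e-05, -1.39936117e+00]), 'force': array([-0.27369211, -0.48260081, -2.78665504]), 'wrist_torque': array([ 0.0277473 ,  0.02852836, -0.02966161]), 'finger_gap': 0.038634679090701445}
```

View pics/ws2.png

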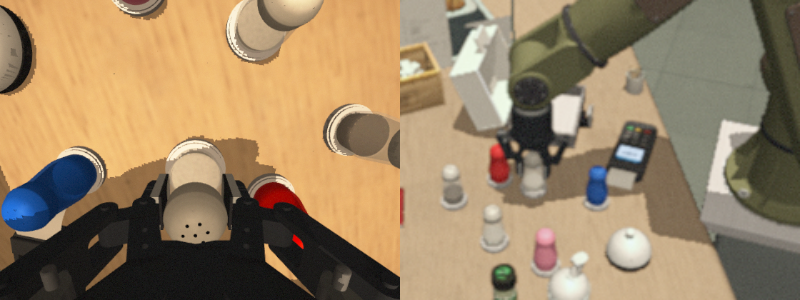

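Emit:
apply_moves --moves '[[[0,-20,0,0,0,0,35],[0,-40,0,0,0,0,35],[0,-60,0,0,0,0,35],[0,-80,0,0,0,0,35],[0,-93,0,0,0,0,35]]]'

```text
clock: 4.1
ee_pos: [0.4654, 0.2143, 0.1532]
tcp_rot: [-1.569, 0.0, -1.399]
force: [-0.4, -0.5, -2.7]
finger_gap: 0.0391
```

Emit:
apply_moves --moves '[[[15,0,2,0,0,0,35],[35,0,4,0,0,0,35],[57,0,6,0,0,0,35],[80,0,8,0,0,0,35],[103,0,11,0,0,0,35]]]'

```text
clock: 4.52
ee_pos: [0.4934, 0.1136, 0.1513]
tcp_rot: [-1.571, 0.0, -1.399]
force: [-0.4, 0.0, -2.2]
finger_gap: 0.0385
```

Emit:
apply_moves --moves '[[[23,0,2,0,0,0,35],[46,0,4,0,0,0,35],[69,0,6,0,0,0,35],[92,0,8,0,0,0,35],[115,0,12,0,0,0,35]]]'

```text
clock: 4.93
ee_pos: [0.5249, 0.0022, 0.1513]
tcp_rot: [-1.571, 0.0, -1.399]
force: [0.7, -0.1, -3.2]
finger_gap: 0.0389
```

Emit:
apply_moves --moves '[[[23,0,3,0,0,0,35],[45,0,6,0,0,0,35],[63,0,9,0,0,0,35],[76,0,10,0,0,0,35],[81,0,11,0,0,0,35]]]'

```text
clock: 5.35
ee_pos: [0.5497, -0.0761, 0.1511]
tcp_rot: [-1.571, -0.0, -1.401]
force: [-0.2, 0.4, -1.8]
finger_gap: 0.039
```

Emit:
apply_moves --moves '[[[0,10,0,0,0,0,35],[0,30,0,0,0,0,35],[0,50,0,0,0,0,35],[0,65,0,0,0,0,35],[0,75,0,0,0,0,35]]]'

```text
clock: 5.77
ee_pos: [0.5485, -0.0734, 0.074]
tcp_rot: [-1.573, 0.001, -1.398]
force: [0.4, 0.8, -1.8]
finger_gap: 0.0388
```

Run:
```python
from h import *
print(arm.read_state()["force"],arm.read_state()["ee_pos"])
g=grab("scene");save("c2",g["frame"]);f=grab("side");save("s3",f["frame"])
b=cv2.imread("pics/c2.png");a=cv2.imread("pics/s3.png")
cv2.imwrite("pics/cs3.png",np.hstack([cv2.resize(b[150:270,250:410],(400,300)),cv2.resize(a[150:270,220:380],(400,300))]))
Q=pts(f).reshape(-1,3)
plan([.550,-.0748,.040],10)
```

```text
[ 0.37657063  0.84425164 -1.83909017] [ 0.54852775 -0.07339023  0.07398997]
from [ 0.5486 -0.0737  0.0744] 9.9 rows 1
call 0 per-row [0.3 6.9 0.2] ay -0.03 total [ 1.3 34.4  1.2]
```

View pics/cs3.png

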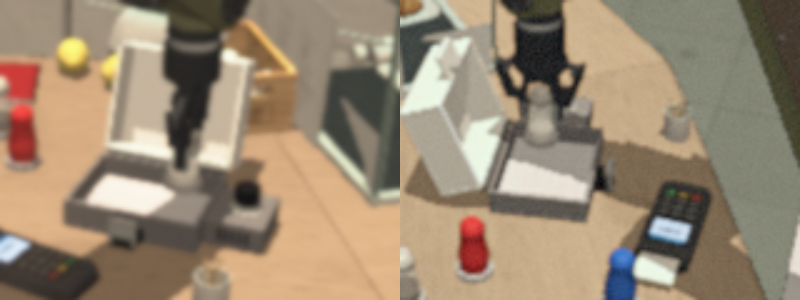

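The picture shows the salt inside the tray at its right rear, clear of the walls. I'll lower it.

Emit:
apply_moves --moves '[[[1,10,1,0,0,0,35],[1,20,1,0,0,0,35],[1,28,1,0,0,0,35],[1,33,1,0,0,0,35],[1,34,1,0,0,0,35]]]'

```text
clock: 6.28
ee_pos: [0.5503, -0.0754, 0.0412]
tcp_rot: [-1.572, 0.001, -1.399]
force: [-0.3, -0.5, -2.6]
finger_gap: 0.0387
```

Emit:
apply_moves --moves '[[[0,0.5,0,0,0,0,35],[0,1,0,0,0,0,35],[0,1.5,0,0,0,0,35],[0,2,0,0,0,0,35],[0,2,0,0,0,0,35]]]'

```text
clock: 6.7
ee_pos: [0.5508, -0.0755, 0.0405]
tcp_rot: [-1.57, -0.0, -1.399]
force: [-0.6, -0.4, -3.0]
finger_gap: 0.0387
```

Emit:
apply_moves --moves '[[[0,1,0,0,0,0,35],[0,2,0,0,0,0,35],[0,2.5,0,0,0,0,35],[0,3,0,0,0,0,35],[0,3,0,0,0,0,35]]]'

```text
clock: 7.12
ee_pos: [0.5508, -0.0755, 0.0379]
tcp_rot: [-1.571, -0.0, -1.399]
force: [-4.5, 1.9, 7.1]
finger_gap: 0.039
```

Emit:
apply_moves --moves '[[[0,0.5,0,0,0,0,35],[0,1,0,0,0,0,35],[0,1.5,0,0,0,0,35],[0,1.5,0,0,0,0,35],[0,1.5,0,0,0,0,35]]]'

```text
clock: 7.53
ee_pos: [0.5509, -0.0755, 0.0378]
tcp_rot: [-1.57, -0.0, -1.399]
force: [-13.0, 2.5, 24.7]
finger_gap: 0.039
```

Emit:
apply_moves --moves '[[[0,-1.5,0,0,0,0,39],[0,-1.5,0,0,0,0,50],[0,-1.5,0,0,0,0,60],[0,-1.5,0,0,0,0,60],[0,-1.5,0,0,0,0,60]]]'

```text
clock: 7.95
ee_pos: [0.5508, -0.0755, 0.0371]
tcp_rot: [-1.571, 0.0, -1.399]
force: [0.1, -0.1, -0.8]
finger_gap: 0.0602
```

Emit:
apply_moves --moves '[[[0,-15,0,0,0,0,60],[0,-35,0,0,0,0,60],[0,-60,0,0,0,0,60],[0,-90,0,0,0,0,60],[0,-115,0,0,0,0,60]]]'

```text
clock: 8.37
ee_pos: [0.5508, -0.0755, 0.1539]
tcp_rot: [-1.57, -0.0, -1.399]
force: [0.1, -0.3, 0.7]
finger_gap: 0.0601
```

Emit:
apply_moves --moves '[[[-20,0,1,0,0,0,70],[-48,0,2,0,0,0,70],[-78,0,3,0,0,0,70],[-109,0,4,0,0,0,70],[-140,0,6,0,0,0,70]]]'

```text
clock: 8.78
ee_pos: [0.5323, 0.0647, 0.1522]
tcp_rot: [-1.571, 0.0, -1.4]
force: [1.2, -0.3, -0.1]
finger_gap: 0.0698
```

Run:
```python
from h import *
for n in("side","wrist"):
    f=grab(n);Q=pts(f).reshape(-1,3)
    for nm,x,y in[("pep",.6105,.271),("s3",.495,.340),("s2 in tray",.55,-.0755)]:
        A=Q[(np.hypot(Q[:,0]-x,Q[:,1]-y)<.035)&(Q[:,2]<.12)];t=A[A[:,2]>(.095 if"tray" in nm else .086)]
        if len(t):print(n,nm,A[:,2].max().round(3),t.mean(0).round(4),len(t))
    save("x_"+n,f["frame"])
plan([.495,.340,.15],10)
```

```text
side pep 0.094 [0.6104 0.2738 0.0894] 39
side s3 0.093 [0.4953 0.3435 0.0892] 46
side s2 in tray 0.103 [ 0.5553 -0.0668  0.0984] 11
from [0.5322 0.0669 0.1522] 10.0 rows 8
call 0 per-row [-27.5   0.2   1.1] ay 0.0 total [-137.7    1.1    5.4]
call 1 per-row [-27.5   0.2   1.1] ay 0.0 total [-137.7    1.1    5.4]
```

Emit:
apply_moves --moves '[[[-28,0,1,0,0,0,70],[-56,0,2,0,0,0,70],[-84,0,3,0,0,0,70],[-111,0,4,0,0,0,70],[-138,0,5,0,0,0,70]]]'

```text
clock: 9.3
ee_pos: [0.5141, 0.2011, 0.1522]
tcp_rot: [-1.571, -0.0, -1.4]
force: [0.8, 0.1, -0.7]
finger_gap: 0.0701
```

Emit:
apply_moves --moves '[[[-28,5,1,0,0,0,70],[-56,10,2,0,0,0,70],[-84,15,3,0,0,0,70],[-110,20,4,0,0,0,70],[-138,25,5,0,0,0,70]]]'

```text
clock: 9.72
ee_pos: [0.4956, 0.3378, 0.1269]
tcp_rot: [-1.571, -0.0, -1.4]
force: [-0.1, 0.8, -0.3]
finger_gap: 0.0702
```

Emit:
apply_moves --moves '[[[0,20,0,0,0,0,70],[0,45,0,0,0,0,70],[0,70,0,0,0,0,70],[0,90,0,0,0,0,70],[0,98,0,0,0,0,70]]]'

```text
clock: 10.13
ee_pos: [0.4947, 0.336, 0.0261]
tcp_rot: [-1.575, -0.002, -1.4]
force: [0.8, -0.1, -0.8]
finger_gap: 0.0703
```

Emit:
apply_moves --moves '[[[0,0,0,0,0,0,35],[0,0,0,0,0,0,35],[0,0,0,0,0,0,35],[0,0,0,0,0,0,35],[0,0,0,0,0,0,35]]]'

```text
clock: 10.55
ee_pos: [0.4964, 0.3374, 0.0309]
tcp_rot: [-1.568, 0.001, -1.399]
force: [-0.2, -1.8, 6.2]
finger_gap: 0.0392
```

Emit:
apply_moves --moves '[[[0,-6,0,0,0,0,35],[0,-25,0,0,0,0,35],[0,-55,0,0,0,0,35],[0,-90,0,0,0,0,35],[0,-122,0,0,0,0,35]]]' --force 50

```text
clock: 10.97
ee_pos: [0.4952, 0.3371, 0.1533]
tcp_rot: [-1.571, -0.0, -1.399]
force: [1.1, 0.3, -2.9]
finger_gap: 0.0392
```

Emit:
apply_moves --moves '[[[15,0,-2,0,0,0,35],[38,0,-6,0,0,0,35],[65,0,-10,0,0,0,35],[94,0,-15,0,0,0,35],[123,0,-20,0,0,0,35]]]'

```text
clock: 11.38
ee_pos: [0.4962, 0.2112, 0.1512]
tcp_rot: [-1.571, -0.0, -1.399]
force: [1.0, 0.3, -3.0]
finger_gap: 0.0393
```

Emit:
apply_moves --moves '[[[27,0,-4,0,0,0,35],[54,0,-8,0,0,0,35],[81,0,-12,0,0,0,35],[108,0,-16,0,0,0,35],[134,0,-20,0,0,0,35]]]'

```text
clock: 11.8
ee_pos: [0.4995, 0.0756, 0.1513]
tcp_rot: [-1.571, 0.0, -1.399]
force: [0.4, -0.3, -2.9]
finger_gap: 0.0391
```

Emit:
apply_moves --moves '[[[27,0,-5,0,0,0,35],[54,0,-9,0,0,0,35],[80,0,-14,0,0,0,35],[103,0,-17,0,0,0,35],[113,0,-19,0,0,0,35]]]'

```text
clock: 12.22
ee_pos: [0.5002, -0.0399, 0.1513]
tcp_rot: [-1.571, -0.0, -1.401]
force: [-0.3, 0.7, -2.8]
finger_gap: 0.0394
```

Emit:
apply_moves --moves '[[[0,0,0,0,0,0,35],[0,10,0,0,0,0,35],[0,20,0,0,0,0,35],[0,30,0,0,0,0,35],[0,35,0,0,0,0,35]]]'

```text
clock: 12.63
ee_pos: [0.4997, -0.0365, 0.1141]
tcp_rot: [-1.573, 0.001, -1.398]
force: [0.0, -0.5, -3.1]
finger_gap: 0.0387
```

Run:
```python
from h import *
print(arm.read_state()["force"])
f=grab("side");Q=pts(f).reshape(-1,3)
for nm,x,y in[("pep",.6105,.271),("s2 in tray",.55,-.0755)]:
    A=Q[(np.hypot(Q[:,0]-x,Q[:,1]-y)<.035)&(Q[:,2]<.12)];t=A[A[:,2]>(.094 if"tray" in nm else .086)]
    if len(t):print(nm,A[:,2].max().round(3),t.mean(0).round(4),len(t))
plan([.5023,-.0375,.044],10)
```

```text
[ 0.00432359 -0.50609239 -3.09254242]
pep 0.094 [0.6101 0.2738 0.0895] 38
s2 in tray 0.104 [ 0.5555 -0.0654  0.0982] 14
from [ 0.4996 -0.0366  0.1138] 9.9 rows 2
call 0 per-row [ 0.3 14.   0.5] ay -0.02 total [ 1.3 69.8  2.5]
```

Emit:
apply_moves --moves '[[[1,14,3,0,0,0,35],[1,32,7,0,0,0,35],[1,52,7,0,0,0,35],[1,66,7,0,0,0,35],[1,71,7,0,0,0,35]]]'

```text
clock: 13.1
ee_pos: [0.5066, -0.0367, 0.0431]
tcp_rot: [-1.574, 0.001, -1.399]
force: [0.3, -0.1, -3.2]
finger_gap: 0.039
```

Emit:
apply_moves --moves '[[[0,1,0,0,0,0,35],[0,2,0,0,0,0,35],[0,3,0,0,0,0,35],[0,3.5,0,0,0,0,35],[0,3.5,0,0,0,0,35]]]'

```text
clock: 13.52
ee_pos: [0.5079, -0.0373, 0.0423]
tcp_rot: [-1.57, -0.0, -1.399]
force: [-1.1, 0.4, -3.2]
finger_gap: 0.0392
```

Emit:
apply_moves --moves '[[[0,0.5,0,0,0,0,35],[0,1,0,0,0,0,35],[0,1,0,0,0,0,35],[0,1,0,0,0,0,35],[0,1,0,0,0,0,35]]]'

```text
clock: 13.93
ee_pos: [0.5076, -0.0373, 0.0408]
tcp_rot: [-1.571, -0.0, -1.399]
force: [0.3, 0.1, -3.6]
finger_gap: 0.039
```

Contact is expected near .039.

Emit:
apply_moves --moves '[[[0,0.5,0,0,0,0,35],[0,1,0,0,0,0,35],[0,1.5,0,0,0,0,35],[0,2,0,0,0,0,35],[0,2,0,0,0,0,35]]]'

```text
clock: 14.35
ee_pos: [0.5076, -0.0373, 0.039]
tcp_rot: [-1.571, -0.0, -1.399]
force: [-3.3, 0.1, 1.8]
finger_gap: 0.0392
```

Emit:
apply_moves --moves '[[[0,0,0,0,0,0,38],[0,0,0,0,0,0,43],[0,0,0,0,0,0,48],[0,0,0,0,0,0,54],[0,0,0,0,0,0,54]]]'

```text
clock: 14.77
ee_pos: [0.5077, -0.0373, 0.0388]
tcp_rot: [-1.571, -0.0, -1.399]
force: [0.1, -0.2, -0.1]
finger_gap: 0.0539
```

Emit:
apply_moves --moves '[[[0,-15,0,0,0,0,54],[0,-35,0,0,0,0,54],[0,-60,0,0,0,0,54],[0,-90,0,0,0,0,60],[0,-113,0,0,0,0,60]]]'

```text
clock: 15.18
ee_pos: [0.5078, -0.0373, 0.1539]
tcp_rot: [-1.57, -0.0, -1.399]
force: [0.4, 0.1, 1.0]
finger_gap: 0.0599
```

Emit:
apply_moves --moves '[[[-20,0,6,0,0,0,70],[-46,0,16,0,0,0,70],[-76,0,26,0,0,0,70],[-105,0,36,0,0,0,70],[-130,0,50,0,0,0,70]]]'

```text
clock: 15.6
ee_pos: [0.5344, 0.1011, 0.1519]
tcp_rot: [-1.571, 0.0, -1.399]
force: [0.3, -0.3, -0.5]
finger_gap: 0.07
```

Run:
```python
from h import *
f=grab("side");Q=pts(f).reshape(-1,3);save("s5",f["frame"])
c,s=np.cos(np.radians(10)),np.sin(np.radians(10))
for nm,x,y in[("pep",.6105,.271),("s2 in tray",.55,-.0755),("s3 in tray",.508,-.035)]:
    A=Q[(np.hypot(Q[:,0]-x,Q[:,1]-y)<.03)&(Q[:,2]<.12)];t=A[A[:,2]>(.094 if"tray" in nm else .086)]
    if len(t):
        d=t.mean(0)[:2]-[.5245,-.029];print(nm,A[:,2].max().round(3),t.mean(0).round(4),len(t),"tray",(d@[c,s]).round(3),(d@[-s,c]).round(3))
plan([.6105,.269,.127],10)
b=cv2.imread("pics/s5.png");cv2.imwrite("pics/s5c.png",cv2.resize(b[160:280,200:360],(640,480)))
```

```text
pep 0.094 [0.6097 0.2737 0.0894] 40 tray 0.136 0.283
s2 in tray 0.101 [ 0.5507 -0.0744  0.0987] 3 tray 0.018 -0.049
s3 in tray 0.101 [ 0.5088 -0.028   0.0977] 27 tray -0.015 0.004
from [0.5358 0.1046 0.152 ] 9.9 rows 5
call 0 per-row [-29.8   5.   20.4] ay -0.01 total [-149.   25.  102.]
```

View pics/s5c.png

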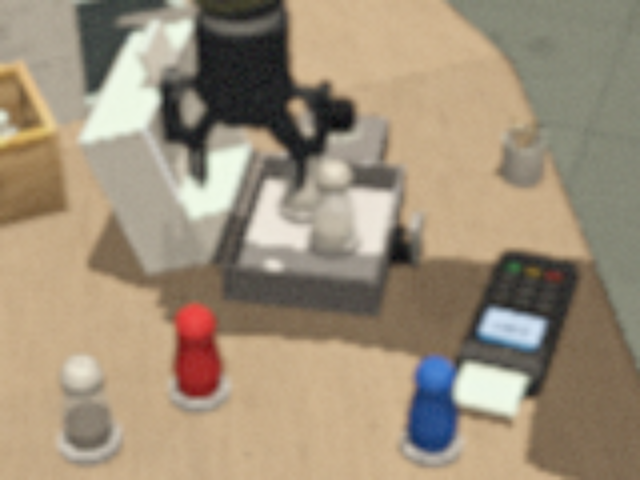

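The picture shows both salts upright in the tray, and the pepper unmoved at (85,410).

Emit:
apply_moves --moves '[[[-30,2,20,0,0,0,70],[-60,6,40,0,0,0,70],[-90,12,61,0,0,0,70],[-120,18,82,0,0,0,70],[-150,25,102,0,0,0,70]]]'

```text
clock: 16.07
ee_pos: [0.6102, 0.2663, 0.1266]
tcp_rot: [-1.57, 0.0, -1.399]
force: [0.3, -0.5, -0.3]
finger_gap: 0.0697
```

Emit:
apply_moves --moves '[[[0,20,0,0,0,0,70],[0,45,0,0,0,0,70],[0,70,0,0,0,0,70],[0,90,0,0,0,0,70],[0,98,0,0,0,0,70]]]'

```text
clock: 16.48
ee_pos: [0.6083, 0.2641, 0.0253]
tcp_rot: [-1.575, -0.001, -1.399]
force: [0.1, -0.2, -0.3]
finger_gap: 0.07
```

Emit:
apply_moves --moves '[[[0,0,0,0,0,0,35],[0,0,0,0,0,0,35],[0,0,0,0,0,0,35],[0,0,0,0,0,0,35],[0,0,0,0,0,0,35]]]'

```text
clock: 16.9
ee_pos: [0.6105, 0.2648, 0.0307]
tcp_rot: [-1.568, 0.001, -1.399]
force: [-1.4, 0.4, 7.4]
finger_gap: 0.0389
```

Emit:
apply_moves --moves '[[[0,-6,0,0,0,0,35],[0,-25,0,0,0,0,35],[0,-55,0,0,0,0,35],[0,-90,0,0,0,0,35],[0,-122,0,0,0,0,35]]]' --force 50

```text
clock: 17.32
ee_pos: [0.6092, 0.2644, 0.1527]
tcp_rot: [-1.571, -0.0, -1.399]
force: [0.7, 0.2, -2.0]
finger_gap: 0.0385
```

Emit:
apply_moves --moves '[[[15,0,-8,0,0,0,35],[38,0,-20,0,0,0,35],[64,0,-33,0,0,0,35],[90,0,-46,0,0,0,35],[116,0,-60,0,0,0,35]]]'

```text
clock: 17.73
ee_pos: [0.5695, 0.1389, 0.1511]
tcp_rot: [-1.571, -0.0, -1.399]
force: [1.3, -0.2, -3.8]
finger_gap: 0.0387
```

Emit:
apply_moves --moves '[[[26,0,-13,0,0,0,35],[52,0,-26,0,0,0,35],[78,0,-39,0,0,0,35],[102,0,-52,0,0,0,35],[116,0,-60,0,0,0,35]]]'

```text
clock: 18.15
ee_pos: [0.5299, 0.0133, 0.1512]
tcp_rot: [-1.571, -0.0, -1.401]
force: [0.2, -0.5, -3.1]
finger_gap: 0.0385
```

Emit:
apply_moves --moves '[[[0,0,0,0,0,0,35],[0,10,0,0,0,0,35],[0,20,0,0,0,0,35],[0,30,0,0,0,0,35],[0,35,0,0,0,0,35]]]'

```text
clock: 18.57
ee_pos: [0.5303, 0.0162, 0.1135]
tcp_rot: [-1.573, 0.001, -1.398]
force: [0.9, 0.3, -3.9]
finger_gap: 0.039
```

Run:
```python
from h import *
print(arm.read_state()["force"])
f=grab("side");Q=pts(f).reshape(-1,3);save("s6",f["frame"])
plan([.533,.0157,.044],10)
e=arm.read_state()["ee_pos"]
A=Q[(np.hypot(Q[:,0]-e[0],Q[:,1]-e[1]-.006)<.03)&(Q[:,2]>.08)&(Q[:,2]<.12)];print("held body near low",A.mean(0).round(3),len(A))
b=cv2.imread("pics/s6.png");cv2.imwrite("pics/s6c.png",cv2.resize(b[140:260,200:360],(640,480)))
```

```text
[ 0.86224875  0.33194195 -3.90660214]
from [0.5301 0.0162 0.1131] 9.9 rows 2
call 0 per-row [ 0.2 13.8  0.6] ay -0.02 total [ 1.  69.1  2.8]
held body near low [0.526 0.038 0.1  ] 124
```

View pics/s6c.png

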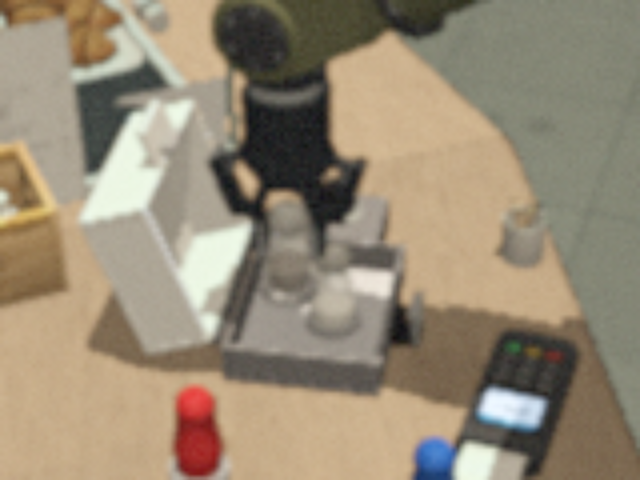

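The salt placed second looks changed, a lump at (335,310), so I'll check before lowering.

Run:
```python
from h import *
I=[];c,s=np.cos(np.radians(10)),np.sin(np.radians(10))
for n,o in(("side",[.5247,-.0297]),("scene",[.52,-.0352]),("wrist",[.522,-.031])):
    f=grab(n);P=pts(f);d=P[...,:2]-np.array(o);u=d@[c,s];v=d@[-s,c]
    m=(abs(u)<.066)&(abs(v)<.085)&(P[...,2]>.012)&(P[...,2]<.13)
    r,cc=np.where(m);print(n,m.sum(),r.min(),r.max(),cc.min(),cc.max())
    for a,b in((.02,.05),(.05,.075),(.075,.12)):
        k=m&(P[...,2]>a)&(P[...,2]<b)
        H=np.histogram2d(u[k],v[k],bins=[np.arange(-.066,.07,.022),np.arange(-.088,.09,.022)])[0].astype(int);print(a,b);print(H)
    r0,c0=max(r.min()-20,0),max(cc.min()-20,0)
    I.append(cv2.resize(f["frame"][r0:r.max()+20,c0:cc.max()+20],(400,400)))
save("chk",np.hstack(I[:2]))
```

```text
side 479 194 233 257 298
0.02 0.05
[[ 7  0  0  0  0  0  0  2]
 [ 7  0  0  3 28  0  0  5]
 [ 1  0  0  0 33  4  0  0]
 [ 0  0  0  0  3  1  0  2]
 [ 0  0  0  0  0  0  0  5]
 [ 0  1  3  1  0  2  2  5]]
0.05 0.075
[[ 0  0  0  0  0  0  0  0]
 [ 0  0  0  1 21  0  0  0]
 [ 0  0  0  0 28  4  0  0]
 [ 0  0  0  0  1  0  0  0]
 [ 0  0  0  0  0  0  0  0]
 [ 0  0  0  0  0  0  0  0]]
0.075 0.12
[[ 0  0  0  0  0  0  0  0]
 [ 0  0  0  4 20  0  0  0]
 [ 0  0  0  3 36  2 24  4]
 [ 0  0  4  0  1  0  7 57]
 [ 0  0  0  0  0  0 13 21]
 [ 0  0  0  0  0  0  0  0]]
scene 906 193 244 278 339
0.02 0.05
[[ 4  7  5  6  5  3  5 10]
 [ 1  0  0 46 35  0  0  0]
 [ 1  4  5 15  0  0  0  2]
 [ 1 57 30  0  0  0  0  0]
 [ 3  6  0  0  0  0  0  0]
 [ 8  6  0  3  3  0  7  7]]
0.05 0.075
[[ 0  0  0  0  0  0  0  0]
 [ 0  0  0 28 36  0  0  0]
 [ 0  1  1 18  5  0  0  0]
 [ 0 45 31  0  0  0  0  0]
 [ 0  3  0  0  0  0  0  0]
 [ 0  0  0  0  0  0  0  0]]
0.075 0.12
[[ 0  0  0  0  0  0  0  0]
 [ 0  0  0 26 23  0  0  0]
 [ 0  0  0 19 18 10 43  3]
 [ 0 47 28  0  0 47 21 13]
 [ 0  6  4  0  0  4  0  0]
 [ 0  0  0  0  0  0  0  0]]
wrist 4304 164 341 166 341
0.02 0.05
[[  0   0   0   0   0   1   7  44]
 [  0   0   0   0  76   0   0  45]
 [  0   0   0   0  24   0   0  29]
 [  0   0   0   0   0   0   0  29]
 [  0   0   0   0   0   0   0  30]
 [  0   0   0   0  83 147 160 161]]
0.05 0.075
[[0 0 0 0 0 0 0 0]
 [0 0 0 0 0 0 0 0]
 [0 0 0 0 0 0 0 0]
 [0 2 0 0 0 0 0 0]
 [0 7 5 0 0 0 0 0]
 [0 0 0 0 0 0 0 0]]
0.075 0.12
[[  0   0   0   0   0   0   0   0]
 [  0   0   0   0   0   0   0   0]
 [  0   0   0  45   0   0 275  56]
 [  0   0  18   0   0   0  24 869]
 [  0   0  27   0   0   0 290 420]
 [  0   0   0   0   0   0   0   0]]
```

View pics/chk.png

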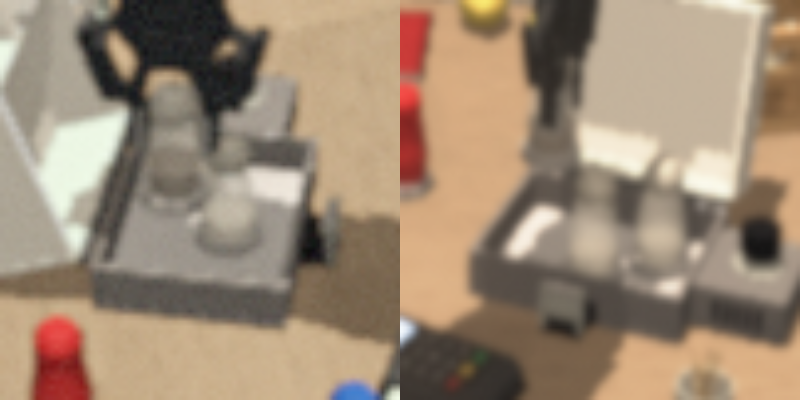

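Both salts stand upright. The lump was shading, since the depth columns of both reach 0.1 m. I'll lower the pepper.

Emit:
apply_moves --moves '[[[1,14,2,0,0,0,35],[1,32,3,0,0,0,35],[1,52,3,0,0,0,35],[1,66,3,0,0,0,35],[1,70,3,0,0,0,35]]]'

```text
clock: 19.18
ee_pos: [0.5333, 0.0152, 0.0441]
tcp_rot: [-1.573, 0.001, -1.399]
force: [-0.3, 0.1, -2.9]
finger_gap: 0.039
```

Emit:
apply_moves --moves '[[[0,1,0,0,0,0,35],[0,2,0,0,0,0,35],[0,3,0,0,0,0,35],[0,3.5,0,0,0,0,35],[0,3.5,0,0,0,0,35]]]'

```text
clock: 19.6
ee_pos: [0.5344, 0.015, 0.0429]
tcp_rot: [-1.57, -0.0, -1.399]
force: [0.1, -0.4, -3.8]
finger_gap: 0.0387
```

Emit:
apply_moves --moves '[[[0,0.5,0,0,0,0,35],[0,1,0,0,0,0,35],[0,1.5,0,0,0,0,35],[0,1.5,0,0,0,0,35],[0,1.5,0,0,0,0,35]]]'

```text
clock: 20.02
ee_pos: [0.5341, 0.015, 0.0407]
tcp_rot: [-1.571, 0.0, -1.399]
force: [-0.1, 0.5, -3.1]
finger_gap: 0.0389
```

Emit:
apply_moves --moves '[[[0,0.5,0,0,0,0,35],[0,1,0,0,0,0,35],[0,1.5,0,0,0,0,35],[0,2,0,0,0,0,35],[0,2,0,0,0,0,35]]]'

```text
clock: 20.43
ee_pos: [0.5341, 0.015, 0.0388]
tcp_rot: [-1.571, -0.0, -1.399]
force: [-0.5, 0.8, -2.4]
finger_gap: 0.0385
```

Emit:
apply_moves --moves '[[[0,0,0,0,0,0,38],[0,0,0,0,0,0,43],[0,0,0,0,0,0,48],[0,0,0,0,0,0,54],[0,0,0,0,0,0,54]]]'

```text
clock: 20.85
ee_pos: [0.5342, 0.015, 0.039]
tcp_rot: [-1.57, -0.0, -1.399]
force: [0.2, -0.2, -0.1]
finger_gap: 0.0541
```

Emit:
apply_moves --moves '[[[0,-15,0,0,0,0,54],[0,-35,0,0,0,0,54],[0,-60,0,0,0,0,54],[0,-90,0,0,0,0,54],[0,-125,0,0,0,0,54]]]'

```text
clock: 21.27
ee_pos: [0.5334, 0.015, 0.1643]
tcp_rot: [-1.573, 0.0, -1.399]
force: [0.3, -0.2, -0.2]
finger_gap: 0.0538
```

Emit:
apply_moves --moves '[[[-25,-28,0,0,6,0,20],[-50,-56,0,0,12,0,20],[-75,-84,0,0,18,0,10],[-100,-112,0,0,24,0,0],[-125,-130,0,0,30,0,0]]]'

```text
clock: 21.68
ee_pos: [0.5127, 0.1393, 0.297]
tcp_rot: [-1.568, 0.002, -1.928]
force: [-0.0, 0.8, -0.2]
finger_gap: 0.0001
```

Run:
```python
from h import *
c,s=np.cos(np.radians(10)),np.sin(np.radians(10));I=[]
for n,o in(("side",[.5247,-.0297]),("scene",[.52,-.0352]),("wrist",[.522,-.031])):
    f=grab(n);P=pts(f);d=P[...,:2]-np.array(o);u=d@[c,s];v=d@[-s,c];z=P[...,2]
    k=(abs(v)<.12)&(u>.09)&(u<.25)&(z>.165)&(z<.25)
    print(n,k.sum())
    for lo in np.arange(.165,.25,.01):
        q=k&(z>lo)&(z<lo+.01)
        if q.sum()>3:print(round(lo,3),q.sum(),"u",np.percentile(u[q],[5,50,95]).round(3),"v",np.percentile(v[q],[5,50,95]).round(3))
    for a,b in((-.05,.05),):
        t=(abs(u)<.06)&(abs(v)<.08)&(z>.092)&(z<.106);print("tops",t.sum(),np.unique(np.stack([(u[t]/.015).round()*15,(v[t]/.015).round()*15],-1),axis=0,return_counts=True))
    b=(abs(v)<.15)&(u>.16)&(u<.32)&(z>.03)&(z<.3);print("behind: maxz by u",[(round(x,2),z[b&(u>x)&(u<x+.03)].max().round(3) if (b&(u>x)&(u<x+.03)).any() else None) for x in(.16,.19,.22,.25,.28)])
    save("y_"+n,f["frame"])
plan([.704,.001,.29],-80)
```

```text
side 427
0.165 175 u [0.127 0.168 0.182] v [-0.086  0.036  0.089]
0.175 135 u [0.128 0.141 0.156] v [-0.087  0.038  0.087]
0.185 20 u [0.126 0.132 0.138] v [0.009 0.026 0.066]
0.195 44 u [0.121 0.133 0.139] v [-0.024  0.002  0.027]
0.205 28 u [0.137 0.14  0.146] v [-0.024  0.011  0.028]
0.215 25 u [0.14  0.143 0.148] v [-0.025 -0.002  0.022]
tops 100 (array([[-30., -15.],
       [-30.,  -0.],
       [-30.,  15.],
       [-15., -15.],
       [-15.,   0.],
       [-15.,  15.],
       [ -0.,   0.],
       [ -0.,  15.],
       [  0.,  45.],
       [ 15., -60.],
       [ 15., -45.],
       [ 15., -30.],
       [ 15.,  45.],
       [ 15.,  60.],
       [ 15.,  75.],
       [ 30., -45.],
       [ 30., -30.],
       [ 30.,  45.],
       [ 30.,  60.]]), array([ 1,  4,  2,  1,  8, 10,  5,  1,  1,  2, 10,  9, 10, 13,  1,  7,  3,
        5,  7]))
behind: maxz by u [(0.16, np.float64(0.176)), (0.19, None), (0.22, np.float64(0.099)), (0.25, np.float64(0.102)), (0.28, np.float64(0.106))]
scene 338
0.165 44 u [0.125 0.155 0.183] v [-0.091 -0.051  0.089]
0.175 93 u [0.131 0.137 0.152] v [-0.087 -0.00
[... 1046 characters left out ...]
0.022  0.06 ]
0.195 784 u [0.123 0.136 0.14 ] v [-0.023  0.002  0.028]
0.205 448 u [0.14  0.142 0.146] v [-0.027  0.006  0.029]
0.215 535 u [0.143 0.146 0.151] v [-0.026  0.002  0.027]
tops 356 (array([[ 0., 45.],
       [ 0., 60.],
       [15., 30.],
       [15., 45.],
       [15., 60.],
       [30., 45.],
       [30., 60.]]), array([ 10,   3,   3,  98, 104,  74,  64]))
behind: maxz by u [(0.16, np.float64(0.176)), (0.19, np.float64(0.164)), (0.22, np.float64(0.099)), (0.25, np.float64(0.099)), (0.28, np.float64(0.099))]
from [0.5127 0.1395 0.2952] -20.1 rows 9
call 0 per-row [ 6.5  0.5 22.7] ay 5.99 total [ 32.3   2.6 113.6]
call 1 per-row [-5.8  0.5 22.9] ay 5.99 total [-28.8   2.6 114.5]
```

View pics/y_side.png

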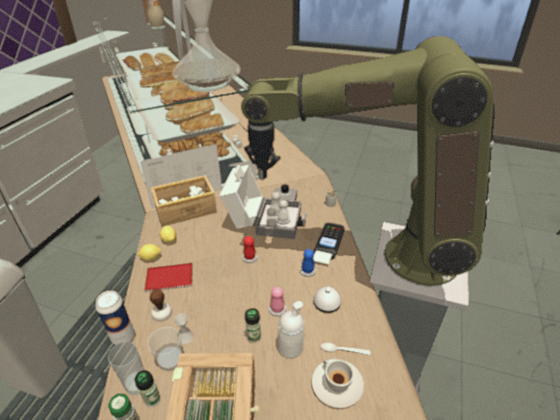

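Side picture: all three shakers stand in the tray at (270-288,210), and the lid tab is at about (236,172). Next I go behind the tab.

Emit:
apply_moves --moves '[[[6,0,23,0,6,0,0],[13,1,45,0,12,0,0],[19,2,68,0,18,0,0],[26,2,91,0,24,0,0],[32,3,114,0,30,0,0]]]'

```text
clock: 22.25
ee_pos: [0.6094, 0.067, 0.2896]
tcp_rot: [-1.572, -0.001, -2.451]
force: [-0.5, 0.2, 0.4]
finger_gap: 0.0001
```

Emit:
apply_moves --moves '[[[-6,0,23,0,6,0,0],[-12,1,46,0,12,0,0],[-17,2,69,0,18,0,0],[-23,2,92,0,24,0,0],[-29,3,114,0,30,0,0]]]'

```text
clock: 22.67
ee_pos: [0.7046, -0.0023, 0.2863]
tcp_rot: [-1.571, -0.002, -2.975]
force: [0.1, 1.1, 0.1]
finger_gap: -0.0001
```

Run:
```python
from h import *
plan([.704,.001,.197],-80)
a=np.radians(10)
def W(u,z):return [.522+u*np.cos(a),-.031+u*np.sin(a),z]
for k in(1.8,1.6,1.4,1.2,1.0,.8,.6,.4,.2,.06,0):
    print(k,"TCP u",round(11+78-(172*np.cos(k)-10*np.sin(k))),"z",round(40+172*np.sin(k)+10*np.cos(k)))
```

```text
from [ 0.7046 -0.0023  0.2863] -80.4 rows 3
call 0 per-row [ 0.  17.9 -0.7] ay -0.09 total [ 0.1 89.3 -3.3]
1.8 TCP u 138 z 205
1.6 TCP u 104 z 212
1.4 TCP u 70 z 211
1.2 TCP u 36 z 204
1.0 TCP u 4 z 190
0.8 TCP u -24 z 170
0.6 TCP u -47 z 145
0.4 TCP u -66 z 116
0.2 TCP u -78 z 84
0.06 TCP u -82 z 60
0 TCP u -83 z 50
```

Emit:
apply_moves --moves '[[[0,18,-1,0,0,0,0],[0,40,-2,0,0,0,0],[0,65,-3,0,0,0,0],[0,82,-3,0,0,0,0],[0,88,-3,0,0,0,0]]]'

```text
clock: 23.08
ee_pos: [0.7022, 0.0018, 0.195]
tcp_rot: [-1.572, -0.006, -2.969]
force: [0.7, -1.0, -0.4]
finger_gap: -0.0
```

Emit:
apply_moves --moves '[[[8,0,0,0,0,0,0],[17,-1,0,0,0,0,0],[26,-2,0,0,0,0,0],[35,-3,0,0,0,0,0],[44,-4,0,0,0,0,0]]]'

```text
clock: 23.5
ee_pos: [0.6602, -0.0055, 0.2045]
tcp_rot: [-1.57, 0.002, -2.969]
force: [3.4, -0.0, 1.8]
finger_gap: -0.0
```

Emit:
apply_moves --moves '[[[7,0,0,0,0,0,0],[14,-1,0,0,0,0,0],[21,-2,0,0,0,0,0],[28,-3,0,0,0,0,0],[36,-4,0,0,0,0,0]]]'

```text
clock: 23.92
ee_pos: [0.6241, -0.0112, 0.2078]
tcp_rot: [-1.571, -0.0, -2.97]
force: [2.7, -1.5, -1.3]
finger_gap: -0.0004
```

Emit:
apply_moves --moves '[[[7,0,0,0,0,0,0],[14,0,0,0,0,0,0],[21,0,0,0,0,0,0],[28,0,0,0,0,0,0],[35,0,0,0,0,0,0]]]'

```text
clock: 24.33
ee_pos: [0.5894, -0.0169, 0.2074]
tcp_rot: [-1.571, -0.001, -2.97]
force: [2.3, 0.8, -0.6]
finger_gap: -0.0001
```

Emit:
apply_moves --moves '[[[7,0,0,0,0,0,0],[14,2,0,0,0,0,0],[21,4,0,0,0,0,0],[28,5,0,0,0,0,0],[35,7,0,0,0,0,0]]]'

```text
clock: 24.75
ee_pos: [0.555, -0.0228, 0.2006]
tcp_rot: [-1.571, 0.0, -2.97]
force: [3.2, -0.9, -0.7]
finger_gap: -0.0003
```

Run:
```python
from h import *
s=arm.read_state();p=s["ee_pos"]-[.522,-.031,0];a=np.radians(10);print("u,v,z",p[0]*np.cos(a)+p[1]*np.sin(a),-p[0]*np.sin(a)+p[1]*np.cos(a),p[2],s["force"])
f=grab("side");save("l1",f["frame"]);b=cv2.imread("pics/l1.png");cv2.imwrite("pics/l1c.png",cv2.resize(b[130:250,200:360],(640,480)))
```

```text
u,v,z 0.033908857543351024 0.0022978940822957388 0.20061987608346024 [ 3.20757632 -0.85508688 -0.72265673]
```

View pics/l1c.png

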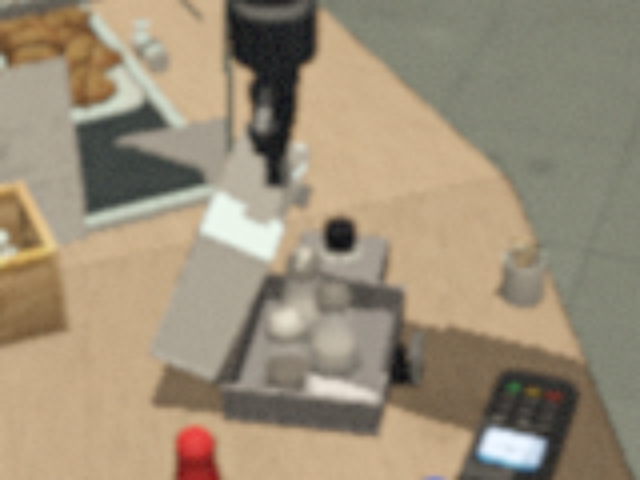

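The lid follows; its tab is at (290,180) in the crop and the shakers are standing. I'll follow the arc down.

Emit:
apply_moves --moves '[[[6,2,0,0,0,0,0],[12,4,0,0,0,0,0],[18,6,0,0,0,0,0],[24,8,0,0,0,0,0],[30,11,0,0,0,0,0]]]'

```text
clock: 25.22
ee_pos: [0.5256, -0.028, 0.1897]
tcp_rot: [-1.571, 0.0, -2.97]
force: [1.8, 1.1, -0.5]
finger_gap: -0.0001
```

Emit:
apply_moves --moves '[[[6,3,0,0,0,0,0],[12,7,0,0,0,0,0],[18,11,0,0,0,0,0],[23,15,0,0,0,0,0],[28,20,0,0,0,0,0]]]'

```text
clock: 25.63
ee_pos: [0.498, -0.0328, 0.1695]
tcp_rot: [-1.571, 0.0, -2.97]
force: [1.0, 0.8, 1.2]
finger_gap: -0.0001
```

Emit:
apply_moves --moves '[[[5,5,0,0,0,0,0],[10,10,0,0,0,0,0],[15,15,0,0,0,0,0],[19,20,0,0,0,0,0],[23,25,0,0,0,0,0]]]'

```text
clock: 26.05
ee_pos: [0.4754, -0.0367, 0.1443]
tcp_rot: [-1.571, -0.0, -2.97]
force: [0.4, -0.5, 0.8]
finger_gap: 0.0002
```

Emit:
apply_moves --moves '[[[4,5,0,0,0,0,0],[8,11,0,0,0,0,0],[12,17,0,0,0,0,0],[16,23,0,0,0,0,0],[19,29,0,0,0,0,0]]]'

```text
clock: 26.47
ee_pos: [0.4557, -0.04, 0.115]
tcp_rot: [-1.571, -0.003, -2.97]
force: [-13.3, -2.8, 9.1]
finger_gap: -0.0002
```

Run:
```python
from h import *
s=arm.read_state();p=s["ee_pos"]-[.522,-.031,0];a=np.radians(10);print("u,v,z",p[0]*np.cos(a)+p[1]*np.sin(a),-p[0]*np.sin(a)+p[1]*np.cos(a),p[2],s["force"])
f=grab("side");save("l2",f["frame"]);b=cv2.imread("pics/l2.png");cv2.imwrite("pics/l2c.png",cv2.resize(b[130:250,200:360],(640,480)))
```

```text
u,v,z -0.06690713359737387 0.0026139802455963194 0.11501951034505603 [-13.26018993  -2.83039639   9.07919042]
```

View pics/l2c.png

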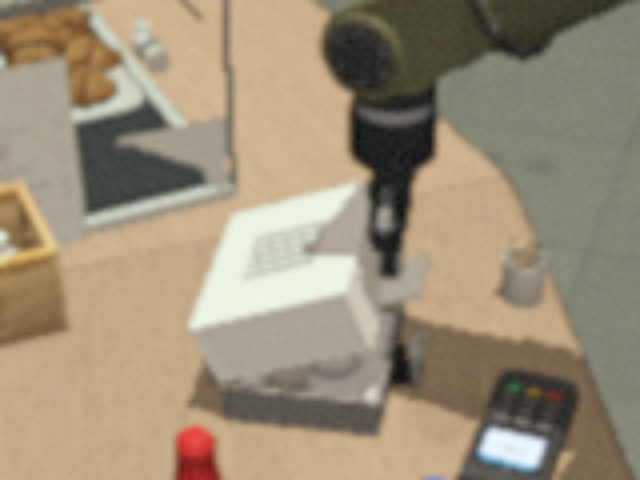

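The lid is nearly shut, but the dome's front wall is pressing the fingers toward the robot (-13 N). I'll shift the contact out along the tab.

Emit:
apply_moves --moves '[[[2,-1,0,0,0,0,0],[4,-2,0,0,0,0,0],[6,-2,0,0,0,0,0],[8,-2,0,0,0,0,0],[9,-2,0,0,0,0,0]]]'

```text
clock: 26.93
ee_pos: [0.4481, -0.0414, 0.1178]
tcp_rot: [-1.571, 0.0, -2.97]
force: [-0.3, 0.5, 0.3]
finger_gap: 0.0001
```

Emit:
apply_moves --moves '[[[2,5,0,0,0,0,0],[4,10,0,0,0,0,0],[6,16,0,0,0,0,0],[8,21,0,0,0,0,0],[9,26,0,0,0,0,0]]]'

```text
clock: 27.35
ee_pos: [0.439, -0.0429, 0.091]
tcp_rot: [-1.571, -0.001, -2.97]
force: [0.4, -0.4, 1.5]
finger_gap: -0.0
```

Emit:
apply_moves --moves '[[[3,5,0,0,0,0,0],[6,10,0,0,0,0,0],[8,16,0,0,0,0,0],[10,22,0,0,0,0,0],[11,27,0,0,0,0,0]]]'

```text
clock: 27.77
ee_pos: [0.4282, -0.0448, 0.0641]
tcp_rot: [-1.571, -0.0, -2.97]
force: [0.0, -0.2, 1.2]
finger_gap: 0.0002
```

Emit:
apply_moves --moves '[[[0,1,0,0,0,0,0],[0,2,0,0,0,0,0],[0,3,0,0,0,0,0],[0,4,0,0,0,0,0],[0,5,0,0,0,0,0]]]'

```text
clock: 28.18
ee_pos: [0.4286, -0.0448, 0.0605]
tcp_rot: [-1.571, -0.0, -2.97]
force: [-9.8, -0.2, 15.3]
finger_gap: -0.0001
```

Emit:
apply_moves --moves '[[[1,1,0,0,0,0,0],[2,2,0,0,0,0,0],[2,3,0,0,0,0,0],[2,3,0,0,0,0,0],[2,3,0,0,0,0,0]]]'

```text
clock: 28.6
ee_pos: [0.4279, -0.0451, 0.0577]
tcp_rot: [-1.57, 0.003, -2.97]
force: [3.8, 1.5, 4.3]
finger_gap: 0.0001
```

Emit:
apply_moves --moves '[[[0,1,0,0,0,0,0],[0,2,0,0,0,0,0],[0,3,0,0,0,0,0],[0,4,0,0,0,0,0],[0,4,0,0,0,0,0]]]'

```text
clock: 29.02
ee_pos: [0.427, -0.0452, 0.053]
tcp_rot: [-1.57, 0.001, -2.97]
force: [1.4, 0.9, 2.6]
finger_gap: -0.0002
```

Emit:
apply_moves --moves '[[[0,1,0,0,0,0,0],[0,2,0,0,0,0,0],[0,2.5,0,0,0,0,0],[0,2.5,0,0,0,0,0],[0,2.5,0,0,0,0,0]]]'

```text
clock: 29.43
ee_pos: [0.4264, -0.0451, 0.0501]
tcp_rot: [-1.571, -0.001, -2.97]
force: [0.3, -0.6, -0.3]
finger_gap: -0.0
```

Emit:
apply_moves --moves '[[[0,1,0,0,0,0,0],[0,2,0,0,0,0,0],[0,2.5,0,0,0,0,0],[0,2.5,0,0,0,0,0],[0,2.5,0,0,0,0,0]]]'

```text
clock: 29.85
ee_pos: [0.4267, -0.0452, 0.0493]
tcp_rot: [-1.571, 0.0, -2.97]
force: [-14.4, 0.9, 34.2]
finger_gap: 0.0003
```

Emit:
apply_moves --moves '[[[0,-10,0,0,0,0,0],[0,-40,0,0,0,0,0],[0,-75,0,0,0,0,0],[0,-110,0,0,0,0,20],[0,-140,0,0,0,0,50]]]'

```text
clock: 30.27
ee_pos: [0.4265, -0.0451, 0.1901]
tcp_rot: [-1.57, 0.001, -2.97]
force: [-0.4, 0.3, 0.6]
finger_gap: 0.0232
```

Run:
```python
from h import *
print(arm.read_state()["force"],arm.read_state()["ee_pos"])
c,s=np.cos(np.radians(10)),np.sin(np.radians(10))
for n,o in(("side",[.5247,-.0297]),("scene",[.52,-.0352])):
    f=grab(n);P=pts(f);d=P[...,:2]-np.array(o);u=d@[c,s];v=d@[-s,c];z=P[...,2]
    t=(abs(u+.096)<.016)&(abs(v)<.024)&(z>.035)&(z<.08);print(n,"tab",t.sum(),np.median(z[t]))
    t=(abs(v)<.08)&(u>-.07)&(u<.06)&(z>.09)&(z<.14)
    if t.sum()>50:A=np.c_[u[t],v[t],np.ones(t.sum())];print("top plane slope u,v, z0",np.linalg.lstsq(A,z[t],rcond=None)[0].round(4))
    k=(np.hypot(u,v+.136)<.03)&(z>.066)&(z<.1);print("knob uv",u[k].mean().round(4),v[k].mean().round(4),z[k].max().round(3),np.percentile(z[k],90),P[k].mean(0).round(4),k.sum())
    save("z_"+n,f["frame"])
```

```text
[-0.38680745  0.31880896  0.56796906] [ 0.42650717 -0.04512708  0.19005352]
side tab 73 0.04987154245550862
top plane slope u,v, z0 [ 0.0009 -0.0018  0.1067]
knob uv -0.0037 -0.1465 0.074 0.07378899765144062 [ 0.5465 -0.1747  0.0725] 9
scene tab 93 0.05000402140477811
top plane slope u,v, z0 [0.0111 0.0011 0.1067]
knob uv -0.0027 -0.1356 0.076 0.07433213715799095 [ 0.5409 -0.1692  0.0717] 58
```

View pics/z_scene.png

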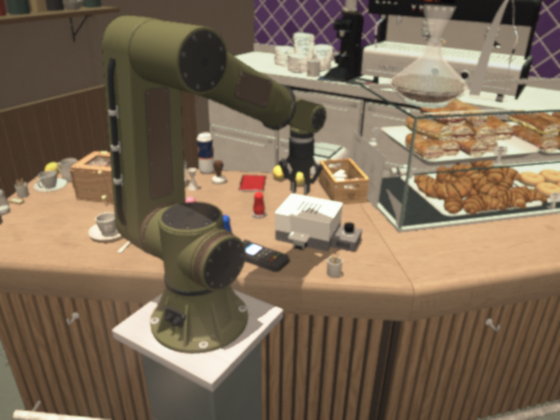

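The lid is shut: tab height is .050 in both views and the dome top is level. Now the knob at about (.545,-.165).

Run:
```python
from h import *
plan([.545,-.165,.16],10)
```

```text
from [ 0.4283 -0.0454  0.1921] -80.2 rows 13
call 0 per-row [-6.3  2.1  9.2] ay -6.01 total [-31.5  10.7  45.9]
call 1 per-row [-0.9  2.1 11.1] ay -6.01 total [-4.3 10.7 55.5]
call 2 per-row [ 4.8  2.1 10. ] ay -6.01 total [24.1 10.7 50.2]
```

Emit:
apply_moves --moves '[[[-6,2,9,0,-6,0,56],[-13,4,18,0,-12,0,56],[-19,6,28,0,-18,0,56],[-25,8,37,0,-24,0,56],[-32,11,46,0,-30,0,56]]]'

```text
clock: 30.78
ee_pos: [0.466, -0.0854, 0.1759]
tcp_rot: [-1.572, -0.001, -2.441]
force: [0.7, 0.3, 0.6]
finger_gap: 0.0558
```

Emit:
apply_moves --moves '[[[-1,2,11,0,-6,0,56],[-2,4,22,0,-12,0,56],[-3,6,33,0,-18,0,56],[-4,8,44,0,-24,0,56],[-4,11,55,0,-30,0,56]]]'

```text
clock: 31.2
ee_pos: [0.5044, -0.125, 0.1648]
tcp_rot: [-1.572, -0.0, -1.918]
force: [0.1, 0.5, 0.1]
finger_gap: 0.0562
```

Emit:
apply_moves --moves '[[[5,2,10,0,-6,0,56],[10,4,20,0,-12,0,56],[14,6,30,0,-18,0,56],[19,8,40,0,-24,0,56],[24,11,50,0,-30,0,56]]]'

```text
clock: 31.62
ee_pos: [0.543, -0.1648, 0.1537]
tcp_rot: [-1.572, 0.001, -1.394]
force: [-0.7, -0.3, 0.9]
finger_gap: 0.0564
```

Run:
```python
from h import *
plan([.545,-.165,.041],10)
f=grab("wrist");save("k1",f["frame"])
f=grab("side");save("k2",f["frame"])
a=cv2.imread("pics/k1.png");b=cv2.imread("pics/k2.png");cv2.imwrite("pics/k12.png",np.hstack([cv2.resize(a,(400,300)),cv2.resize(b[130:250,220:380],(400,300))]))
```

```text
from [ 0.543  -0.1648  0.1537] 10.1 rows 3
call 0 per-row [ 0.1 22.5  0.4] ay 0.02 total [  0.6 112.7   1.9]
```

View pics/k12.png

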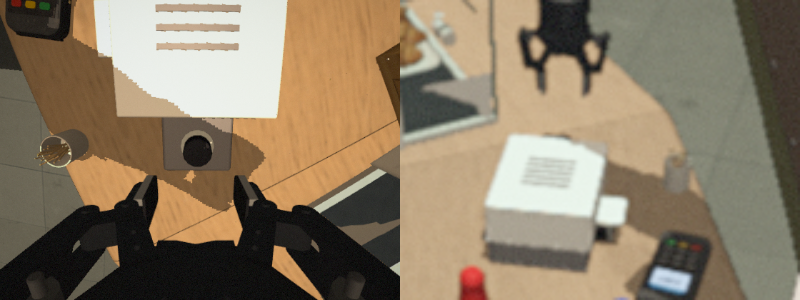

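The wrist view shows the knob at (197,150), centred between the fingers, with the lid flat.

Emit:
apply_moves --moves '[[[0,20,1,0,0,0,56],[0,45,2,0,0,0,56],[0,70,2,0,0,0,56],[0,92,2,0,0,0,56],[0,100,2,0,0,0,56]]]'

```text
clock: 32.13
ee_pos: [0.543, -0.1631, 0.0514]
tcp_rot: [-1.575, 0.003, -1.403]
force: [-0.8, 0.1, -0.7]
finger_gap: 0.0561
```

Emit:
apply_moves --moves '[[[0,2,0,0,0,0,56],[0,4,0,0,0,0,56],[0,6,0,0,0,0,56],[0,8,0,0,0,0,56],[0,8,0,0,0,0,56]]]'

```text
clock: 32.55
ee_pos: [0.5451, -0.1642, 0.0473]
tcp_rot: [-1.57, -0.0, -1.4]
force: [0.3, -0.7, -1.3]
finger_gap: 0.056
```

Emit:
apply_moves --moves '[[[0,0,0,0,0,0,30],[0,0,0,0,0,0,30],[0,0,0,0,0,0,30],[0,0,0,0,0,0,30],[0,0,0,0,0,0,30]]]' --force 50

```text
clock: 32.97
ee_pos: [0.5449, -0.1642, 0.0475]
tcp_rot: [-1.571, -0.0, -1.399]
force: [-4.0, 0.1, 5.9]
finger_gap: 0.0324
```

Emit:
apply_moves --moves '[[[0,-2,0,0,0,0,30],[0,-4,0,0,0,0,30],[0,-6,0,0,0,0,30],[0,-8,0,0,0,0,30],[0,-10,0,0,0,0,30]]]' --force 70

```text
clock: 33.38
ee_pos: [0.5449, -0.1642, 0.0573]
tcp_rot: [-1.571, -0.0, -1.399]
force: [-2.2, -1.7, 4.9]
finger_gap: 0.0319
```

Emit:
apply_moves --moves '[[[0,-1,0,0,0,0,30],[0,-2,0,0,0,0,30],[0,-3,0,0,0,0,30],[0,-4,0,0,0,0,30],[0,-4,0,0,0,0,30]]]'

```text
clock: 33.8
ee_pos: [0.5449, -0.1642, 0.061]
tcp_rot: [-1.571, -0.0, -1.399]
force: [-2.7, -0.8, 3.1]
finger_gap: 0.0322
```

Up 13.5 mm. I'll pull 2 mm more to the stop.

Emit:
apply_moves --moves '[[[0,-0.5,0,0,0,0,30],[0,-1,0,0,0,0,30],[0,-1.5,0,0,0,0,30],[0,-2,0,0,0,0,30],[0,-2,0,0,0,0,30]]]'

```text
clock: 34.22
ee_pos: [0.5449, -0.1642, 0.0627]
tcp_rot: [-1.571, -0.0, -1.399]
force: [-0.2, -3.5, -0.6]
finger_gap: 0.0318
```

Run:
```python
from h import *
s=arm.read_state();print(s["force"],s["ee_pos"],s["clock"])
for n,o in(("side",[.5247,-.0297]),("scene",[.52,-.0352])):
    f=grab(n);save("q_"+n,f["frame"])
a=cv2.imread("pics/q_scene.png");b=cv2.imread("pics/q_side.png");cv2.imwrite("pics/q.png",np.hstack([cv2.resize(a[180:260,280:387],(400,300)),cv2.resize(b[150:230,240:347],(400,300))]))
```

```text
[-0.19439424 -3.50309465 -0.57901515] [ 0.54488555 -0.1641908   0.06266131] 34.2167
```

View pics/q.png

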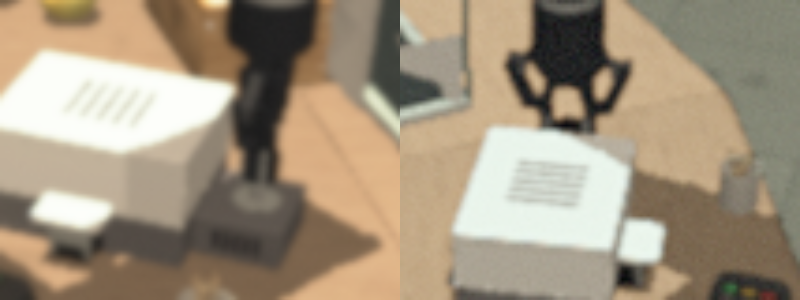

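Emit:
apply_moves --moves '[[[0,0,0,0,0,0,35],[0,0,0,0,0,0,56],[0,0,0,0,0,0,56],[0,0,0,0,0,0,56],[0,0,0,0,0,0,56]]]'

```text
clock: 34.73
ee_pos: [0.545, -0.164, 0.0629]
tcp_rot: [-1.571, 0.0, -1.399]
force: [0.9, 0.3, 0.1]
finger_gap: 0.0559
```

Emit:
apply_moves --moves '[[[0,-10,0,0,0,0,56],[0,-35,0,0,0,0,56],[0,-60,0,0,0,0,56],[0,-80,0,0,0,0,56],[0,-95,0,0,0,0,56]]]'

```text
clock: 35.15
ee_pos: [0.5453, -0.1642, 0.1607]
tcp_rot: [-1.569, -0.001, -1.399]
force: [0.5, 0.3, 1.1]
finger_gap: 0.056
```

```bash
cat > knob.py <<'E'
from h import *
s=arm.read_state();print(s["clock"],s["ee_pos"])
for n in("scene","wrist","side"):
    f=grab(n);P=pts(f);im=f["frame"].astype(int).max(-1)
    k=(np.hypot(P[...,0]-.545,P[...,1]+.166)<.022)&(P[...,2]>.055)&(P[...,2]<.11)
    if k.sum()>5:print(n,k.sum(),np.percentile(P[...,2][k],[50,80,90,95]).round(4),P[k].mean(0).round(3))
    t=(np.hypot(P[...,0]-.427,P[...,1]+.047)<.015)&(P[...,2]<.09)
    if t.sum()>5:print("tab z",np.median(P[...,2][t]).round(4))
E
python3 knob.py
```

```text
35.15 [ 0.54530695 -0.16423505  0.16072936]
scene 106 [0.0819 0.0864 0.0873 0.0884] [ 0.537 -0.17   0.078]
tab z 0.0197
wrist 1488 [0.0862 0.0868 0.0871 0.0874] [ 0.544 -0.164  0.085]
tab z 0.0507
side 35 [0.0862 0.0876 0.0884 0.0887] [ 0.547 -0.164  0.086]
tab z 0.047
```

The knob top reads .086-.087 (+14 mm, was .072) and the lid is shut. Now I wait out the five seconds and close the fingers meanwhile.

Emit:
apply_moves --moves '[[[0,0,0,0,0,0,0],[0,0,0,0,0,0,0],[0,0,0,0,0,0,0],[0,0,0,0,0,0,0],[0,0,0,0,0,0,0]]]'

```text
clock: 35.72
ee_pos: [0.5448, -0.1641, 0.1573]
tcp_rot: [-1.572, 0.0, -1.399]
force: [-0.9, -0.0, -0.6]
finger_gap: 0.0003
```

Emit:
apply_moves --moves '[[[0,0,0,0,0,0,0],[0,0,0,0,0,0,0],[0,0,0,0,0,0,0],[0,0,0,0,0,0,0],[0,0,0,0,0,0,0]]]'

```text
clock: 36.13
ee_pos: [0.5449, -0.1641, 0.1578]
tcp_rot: [-1.571, -0.0, -1.399]
force: [1.3, -0.1, 0.7]
finger_gap: 0.0003
```

Emit:
apply_moves --moves '[[[0,0,0,0,0,0,0],[0,0,0,0,0,0,0],[0,0,0,0,0,0,0],[0,0,0,0,0,0,0],[0,0,0,0,0,0,0]]]'

```text
clock: 36.55
ee_pos: [0.5449, -0.1641, 0.1578]
tcp_rot: [-1.571, 0.0, -1.399]
force: [0.0, -0.0, 1.1]
finger_gap: 0.0002
```

Emit:
apply_moves --moves '[[[0,0,0,0,0,0,0],[0,0,0,0,0,0,0],[0,0,0,0,0,0,0],[0,0,0,0,0,0,0],[0,0,0,0,0,0,0]]]'

```text
clock: 36.97
ee_pos: [0.5449, -0.1641, 0.1578]
tcp_rot: [-1.571, 0.0, -1.399]
force: [-0.5, 0.2, -0.5]
finger_gap: -0.0001
```

Emit:
apply_moves --moves '[[[0,0,0,0,0,0,0],[0,0,0,0,0,0,0],[0,0,0,0,0,0,0],[0,0,0,0,0,0,0],[0,0,0,0,0,0,0]]]'

```text
clock: 37.38
ee_pos: [0.5449, -0.1641, 0.1578]
tcp_rot: [-1.571, -0.0, -1.399]
force: [0.8, 0.2, -0.9]
finger_gap: 0.0
```

Emit:
apply_moves --moves '[[[0,0,0,0,0,0,0],[0,0,0,0,0,0,0],[0,0,0,0,0,0,0],[0,0,0,0,0,0,0],[0,0,0,0,0,0,0]]]'

```text
clock: 37.8
ee_pos: [0.5449, -0.1641, 0.1578]
tcp_rot: [-1.571, -0.0, -1.399]
force: [0.1, 0.1, -0.3]
finger_gap: -0.0001
```

Emit:
apply_moves --moves '[[[0,0,0,0,0,0,0],[0,0,0,0,0,0,0],[0,0,0,0,0,0,0],[0,0,0,0,0,0,0],[0,0,0,0,0,0,0]]]'

```text
clock: 38.22
ee_pos: [0.5449, -0.1641, 0.1578]
tcp_rot: [-1.571, 0.0, -1.399]
force: [0.4, -0.1, -0.7]
finger_gap: -0.0004
```

Emit:
apply_moves --moves '[[[0,0,0,0,0,0,0],[0,0,0,0,0,0,0],[0,0,0,0,0,0,0],[0,0,0,0,0,0,0],[0,0,0,0,0,0,0]]]'

```text
clock: 38.63
ee_pos: [0.5449, -0.1641, 0.1578]
tcp_rot: [-1.571, -0.0, -1.399]
force: [0.8, 0.1, -0.0]
finger_gap: -0.0003
```

Emit:
apply_moves --moves '[[[0,0,0,0,0,0,0],[0,0,0,0,0,0,0],[0,0,0,0,0,0,0],[0,0,0,0,0,0,0],[0,0,0,0,0,0,0]]]'

```text
clock: 39.05
ee_pos: [0.5449, -0.1641, 0.1578]
tcp_rot: [-1.571, 0.0, -1.399]
force: [0.1, 0.5, -0.3]
finger_gap: -0.0005
```

Emit:
apply_moves --moves '[[[0,0,0,0,0,0,0],[0,0,0,0,0,0,0],[0,0,0,0,0,0,0],[0,0,0,0,0,0,0],[0,0,0,0,0,0,0]]]'

```text
clock: 39.47
ee_pos: [0.5449, -0.1641, 0.1578]
tcp_rot: [-1.571, -0.0, -1.399]
force: [0.5, 0.9, 0.1]
finger_gap: 0.0005
```

Emit:
apply_moves --moves '[[[0,0,0,0,0,0,0],[0,0,0,0,0,0,0],[0,0,0,0,0,0,0],[0,0,0,0,0,0,0],[0,0,0,0,0,0,0]]]'

```text
clock: 39.88
ee_pos: [0.5449, -0.1641, 0.1578]
tcp_rot: [-1.571, 0.0, -1.399]
force: [-0.2, -0.1, 0.2]
finger_gap: -0.0002
```

Emit:
apply_moves --moves '[[[0,0,0,0,0,0,0],[0,0,0,0,0,0,0],[0,0,0,0,0,0,0],[0,0,0,0,0,0,0],[0,0,0,0,0,0,0]]]'

```text
clock: 40.3
ee_pos: [0.5449, -0.1641, 0.1578]
tcp_rot: [-1.571, -0.0, -1.399]
force: [0.2, 0.2, -0.1]
finger_gap: 0.0001
```

Emit:
apply_moves --moves '[[[0,0,0,0,0,0,0],[0,0,0,0,0,0,0],[0,0,0,0,0,0,0],[0,0,0,0,0,0,0],[0,0,0,0,0,0,0]]]'

```text
clock: 40.72
ee_pos: [0.5449, -0.1641, 0.1578]
tcp_rot: [-1.571, -0.0, -1.399]
force: [0.0, -0.2, -0.5]
finger_gap: -0.0002
```

Emit:
apply_moves --moves '[[[0,10,0,0,0,0,0],[0,25,0,0,0,0,0],[0,40,0,0,0,0,0],[0,55,0,0,0,0,0],[0,66,0,0,0,0,0]]]'

```text
clock: 41.13
ee_pos: [0.5443, -0.1639, 0.0898]
tcp_rot: [-1.572, 0.001, -1.399]
force: [-0.0, 0.4, -0.0]
finger_gap: 0.0001
```

Emit:
apply_moves --moves '[[[0,2,0,0,0,0,0],[0,4,0,0,0,0,0],[0,6,0,0,0,0,0],[0,8,0,0,0,0,0],[0,10,0,0,0,0,0]]]'

```text
clock: 41.55
ee_pos: [0.5454, -0.1643, 0.0828]
tcp_rot: [-1.569, -0.001, -1.399]
force: [-1.8, 1.1, 4.6]
finger_gap: 0.0003
```

Emit:
apply_moves --moves '[[[0,1.5,0,0,0,0,0],[0,3,0,0,0,0,0],[0,4.5,0,0,0,0,0],[0,6,0,0,0,0,0],[0,7.5,0,0,0,0,0]]]'

```text
clock: 41.97
ee_pos: [0.5449, -0.1641, 0.0741]
tcp_rot: [-1.571, 0.0, -1.399]
force: [-1.2, -0.8, -0.2]
finger_gap: -0.0001
```

Emit:
apply_moves --moves '[[[0,0.5,0,0,0,0,0],[0,1,0,0,0,0,0],[0,1.5,0,0,0,0,0],[0,2,0,0,0,0,0],[0,2.5,0,0,0,0,0]]]'

```text
clock: 42.38
ee_pos: [0.545, -0.1642, 0.072]
tcp_rot: [-1.57, -0.0, -1.399]
force: [-2.8, 1.1, 8.2]
finger_gap: -0.0003
```

Now retreat and do the final check.

Emit:
apply_moves --moves '[[[0,-10,0,0,0,0,0],[0,-40,0,0,0,0,0],[0,-75,0,0,0,0,0],[0,-110,0,0,0,0,0],[0,-130,0,0,0,0,0]]]'

```text
clock: 42.8
ee_pos: [0.5456, -0.1643, 0.2066]
tcp_rot: [-1.567, -0.002, -1.399]
force: [1.0, -0.6, 0.2]
finger_gap: 0.0003
```

Emit:
apply_moves --moves '[[[0,0,0,0,0,0,0],[0,0,0,0,0,0,0],[0,0,0,0,0,0,0],[0,0,0,0,0,0,0],[0,0,0,0,0,0,0]]]'

```text
clock: 43.22
ee_pos: [0.5446, -0.164, 0.2008]
tcp_rot: [-1.572, 0.001, -1.399]
force: [-0.1, 1.7, 0.2]
finger_gap: -0.0001
```

```bash
python3 knob.py
python3 - <<'E'
from h import *
f=grab("side");save("fin",f["frame"])
E
```

```text
43.2167 [ 0.54456615 -0.16399505  0.20075416]
scene 91 [0.07   0.0725 0.0737 0.0745] [ 0.538 -0.169  0.068]
tab z 0.0205
wrist 981 [0.0725 0.0731 0.0733 0.0736] [ 0.544 -0.164  0.072]
tab z 0.0506
side 9 [0.0735 0.0741 0.0743 0.0746] [ 0.546 -0.174  0.073]
tab z 0.0468
```

```bash
python3 -c "
from h import *
print(ticket.job_done())"
```

```text
the job is handed in; nothing more can be done
None
```

The job is handed in. Both salt shakers and the one pepper shaker stand in the steriliser tray under the shut lid, and the switch is home again. I saw no fourth shaker in any view. The red, blue and pink look-alikes, the pot and the jar were not touched.

- **Shakers:** just before the lid came over, the camera depths put their cap tops at about 0.098 m, as expected for shakers standing on the tray floor. I could not see them again once the lid was shut.
- **Lid:** after pressing, the tab top read 0.050 m in both views and the dome top was nearly level. The force had dropped to zero as it snapped, then rose to 34 N when I pressed further to confirm it was fully down.
- **Switch:** the knob top read 0.086 m when on (up 14 mm). It stayed on for over seven seconds, then read about 0.0725 m after I pushed it home.
- **Disagreements:** the last tab checks gave 0.0506 m (wrist) and 0.047 m (side). The scene camera gave 0.02 m because that check sampled a fixed spot without that camera's offset. It gave the same value while the lid was plainly shut, so I did not treat it as the lid moving.
- **Not checked:** the last picture was refused at the viewing limit, so the final state rests on the depth readings. They did not re-measure the pot or the jar.

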